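# Clear the clip board, plug the valve port, put the fittings back

### The arm

A 7-joint arm with a two-finger parallel gripper is mounted at the origin on the work surface. World frame = base frame: x ahead of the robot, y to its left, z up, the work surface at z = 0. Lengths are in m, angles in rad, forces in N, time in s.
With the tool pointing down it reaches from about 0.4 to 0.925 m from the base axis. Payload 4.1 kg.
Tool frame: the origin (TCP) lies at the very end of the fingers, on their centre line; the grasp point (between the pads) lies 19 mm behind it; x points along the fingers, y is the direction in which the jaws open and shut, and the axes are right-handed (so a half turn about x gives the same grasp; the last joint's range is limited). The gripper opens to 85 mm and grips with 20 to 120 N. Pads are 22 mm wide; open, the fingers measure 114 mm over their backs; the gripper's body (76 mm by 85 mm) begins 54 mm behind the grasp point. The pads swing forward as they close: fully open they stand 13 mm farther back than shut.
Start: joints at [1.246, 0.398, 0.045, 1.537, -0.019, 1.207, -0.051], TCP at [0.146, -0.634, 0.203] pointing down, gripper open.
Joint ranges: [-2.82, 2.82], [-0.49, 2.23], [-1.37, 1.46], [0, 2.46], [-1.36, 4.5], [0.23, 2], [-2.94, 2.94]. Speed limits (rad/s): [2.57, 2.57, 3.14, 3.14, 3.14, 3.14, 3.14].

### API

Orientations are given as a unit quaternion [x, y, z, w].
In Python, from rig import arm, vision gives the robot as it stands. The module is installed in compiled form; this text tells all that it offers.
- The arm moves only by the shell command python3 -m jog 'ROWS' [FORCE]. ROWS is JSON, a list that holds one entry, the list of rows, each a list of 7 numbers: the turn, a rotation vector about the tool's x, y, z in rad, then the shift along the tool's x, y, z in cm, then the opening in per cent of the stroke, from 0 (shut) to 100 (fully open). In form: [[[rx, ry, rz, tx, ty, tz, jaw], ...]]. A call has 1 to 8 rows; each row shifts and turns the commanded pose from where the row before left it, along the tool's axes as they then stand; what a row does not reach is not made up. A row lasts 1/10 s, in which the tool goes at most 50 mm and 8.59 degrees, less where a joint would pass 70% of its speed; a pose out of reach is approached as far as the arm can. A call with a gripper value outside its range is refused whole. The fingers move at their own pace and stop on an object; FORCE is the grip in N (left out, the last holds). Time passes only in rows, so rows that do not move let the fingers close. It gives the time, the measured TCP pose, the force and the opening at its end, in the units of the state.
- arm.read_state(): the state, without advancing time (a new reading comes with each control period).
- vision.read_camera(name): name is "scene" or "top" or "wrist"; returns (picture, depth): 480x640x3 uint8, blue, green, red; 480x640 float32, m along the optical axis (not along the pixel's ray), 0 where there is no reading.
- vision.camera_info(name): a dict with "intrinsics" (3x3 intrinsics, pixels), "rvec" (rotation vector, rad) and "tvec" (3), from world to camera coordinates, as OpenCV has them. Camera axes: x right, y down, z forward; pixel columns grow to the right and rows downward; lengths in m; the calibration is good to about 2 mm. A picture is of the moment at which its call begins: read the wrist's pose just before it. camera_info takes no time and is no camera call; for the wrist camera it gives the pose at the moment of the call.
- arm.sign_off(): hands the job in, once; it reports no verdict.
The state is a dict: "t": time; "joint_pos": joint angles; "qvel": joint speeds; "tau": joint torques, N m; "ee_pos": TCP position; "eef_rot": TCP orientation; "wrist_force": force on the tool from outside, world axes, zero at the start; "torque": the same for the moment, N m; "width": finger opening in m.
Only numpy, scipy, OpenCV 4.12 (cv2) and the standard library are available. Lean on these libraries where they do the work, as an engineer would, in place of code of your own. Each camera call takes 0.05 s, during which the arm holds its last target.

### The job

The bushing and the porcelain knob stand in front of the brass plug on the spring clip board: first move both, upright, into the side tray. Then draw the plug up out of the clip and set it into the upturned port of the bronze valve body, fully down with its collar on the rim, and only after that put the bushing and the knob back upright, each on the very spot where it stood at the start. Set everything down gently rather than dropping it, and leave the other loose things on the bench where they are.

Things in the scene. Friction and masses are not known exactly. Their poses are not given: they have to be found in the camera images.
- plug: Brass square-head pipe plug, upright, 0.3 kg. Origin: centre of underside, z up. Spigot radius 13 mm (chamfered foot) at heights 0-20 mm, collar radius 24 at 20-26, square head 36 x 36 at 26-62, flats along its x and y. Starts in the clip, axes along the board's. Take the head with fingers in front and behind (board's x) and lift straight up; the leaves resist with about 4 N.
- bushing: Galvanized bushing, upright, 0.2 kg. Origin: centre of its underside, z up. Hexagonal flange, 51 mm over the corners, at heights 0-12 mm; above it a round hollow neck of diameter 38 mm (wall 5.5 mm) at 12-46 mm. Best taken by the neck, fingertips above the flange. Starts on one of the two ringed spots of the clip board.
- sink_knob: White porcelain sink knob with brass foot, upright, 0.16 kg. Origin: centre of its underside, z up. Foot radius 18 mm, waist radius 12.5 mm at heights 14-22 mm, round head of diameter 43 mm, straight-sided at 33-46 mm, top at 54 mm. Starts on the other ringed spot of the clip board.
- clip_board: Fixed steel plate 170 x 170 x 4 mm. Origin: centre of underside. Clip at x = +40 mm, y = 0: two sprung leaves (16 mm wide along x, y = +-25 mm, tops 69 mm above the bench) hold the plug's collar. Ringed spots near x = -25, y = +-31 bear bushing and knob, either way round: about 15 mm apart, 20 mm from the plug's head, so take them with fingers in front and behind (along x).
- side_tray: Fixed grey open tray, 150 (x) x 210 (y) mm, wall 4 mm thick, 18 mm high. Origin: centre of its underside; inner floor 4 mm above it. Empty at the start; room for the bushing and the knob side by side along y.
- valve_port (a point): Mouth centre of the upturned port of the green bronze valve body, at rim height (98 mm above the bench), z up. Bore radius 19 mm, 26 mm deep; rim outer radius 27.5. Valve fixed in a dark wooden saddle, 130 mm long along y, a short stem stub to +x. With the plug fully down its collar rests on the rim and the plug's origin is 20 mm below this point.
- nipple: Bystander, leave alone: loose galvanized pipe nipple, an upright tube of diameter 34 mm, 60 mm high. Origin: centre of its underside.
- nut: Bystander, leave alone: loose hexagonal brass nut lying flat, 48 mm over the corners, 18 mm high. Origin: centre of its underside.
- tin: Bystander, leave alone: loose round tin, diameter 56 mm, 55 mm high. Origin: centre of its underside.
Things that resemble listed ones, but are neither listed nor needed, are in the scene too. Leave any blue or green look-alike of the plug alone.

How it is judged:
On the way, in this order (a step that is already met when the one before it is completed fails the run):
1. bushing and knob stand upright and released in the side tray, the plug still in its clip (x of bushing in the frame of side_tray between -0.06 and 0.06 m and y of bushing in the frame of side_tray between -0.09 and 0.09 m and z of each of bushing, sink_knob in the frame of side_tray below 0.01 m and angle between each of bushing, sink_knob's own z axis and vertical below 0.2 rad and x of sink_knob in the frame of side_tray between -0.06 and 0.06 m and y of sink_knob in the frame of side_tray between -0.09 and 0.09 m and contact force between the fingers and bushing below 0.1 N and contact force between the fingers and sink_knob below 0.1 N and distance of plug from where it was at the start of the episode below 0.01 m), for 0.2 s.
2. the plug is seated in the valve port and released, while bushing and knob are still in the tray (horizontal distance between plug and valve_port below 0.01 m and z of plug in the frame of valve_port below -0.016 m and angle between plug's own z axis and vertical below 0.12 rad and contact force between the fingers and plug below 0.1 N and x of bushing in the frame of side_tray between -0.06 and 0.06 m and y of bushing in the frame of side_tray between -0.09 and 0.09 m and z of each of bushing, sink_knob in the frame of side_tray below 0.01 m and angle between each of bushing, sink_knob's own z axis and vertical below 0.2 rad and x of sink_knob in the frame of side_tray between -0.06 and 0.06 m and y of sink_knob in the frame of side_tray between -0.09 and 0.09 m), for 0.2 s.
At the end, for the whole second after the job is handed in: The plug sits upright in the valve port, within 10 mm of its axis and down to at most 4 mm above the rim; bushing and knob stand upright, each within 15 mm of where it was at the start; all three released and at rest (horizontal distance between plug and valve_port below 0.01 m and z of plug in the frame of valve_port below -0.016 m and angle between plug's own z axis and vertical below 0.12 rad and linear speed of each of plug, bushing, sink_knob below 0.02 m/s and contact force between the fingers and plug below 0.1 N and distance of each of bushing, sink_knob from where it was at the start of the episode below 0.015 m and angle between each of bushing, sink_knob's own z axis and vertical below 0.1 rad and contact force between the fingers and bushing below 0.1 N and contact force between the fingers and sink_knob below 0.1 N); the robot touches nothing.
It fails at once if the plug is dropped or knocked loose: it moves faster than 0.6 m/s while the fingers do not hold it (linear speed of plug above 0.6 m/s and contact force between the fingers and plug below 0.01 N).
It fails at once if the bushing is dropped or knocked loose: it moves faster than 0.6 m/s while the fingers do not hold it (linear speed of bushing above 0.6 m/s and contact force between the fingers and bushing below 0.01 N).
It fails at once if the porcelain knob is dropped or knocked loose: it moves faster than 0.6 m/s while the fingers do not hold it (linear speed of sink_knob above 0.6 m/s and contact force between the fingers and sink_knob below 0.01 N).
It fails at once if a bystander (pipe nipple, nut or tin) is shifted by more than 25 mm (distance of any of nipple, nut, tin from where it was at the start of the episode above 0.025 m).
It also fails if it takes over 128 s, if anything falls off the work surface, if the arm or the gripper's body presses on something with over 40 N, if the wrist force passes 120 N, or if a joint passes its speed limit or range.

## Working session

There is one attempt and no reset: what is moved stays moved. The work goes in short steps, Python scripts to look and compute and a shell command to move; the robot and the scene stay as the last step left them, time stands still between calls to the robot, and variables do not carry over. Pictures are saved under pics/ and viewed, and the job is handed in when it is done.

```bash
mkdir -p pics; cat > h.py <<'E'
import numpy as np, cv2
from rig import arm, vision
from scipy.spatial.transform import Rotation as R
def cam(n):
    i=vision.camera_info(n); p,d=vision.read_camera(n)
    return p,d,np.array(i["intrinsics"],float),cv2.Rodrigues(np.array(i["rvec"],float))[0],np.array(i["tvec"],float).ravel()
def save(n,f):
    c=cam(n); cv2.imwrite(f"pics/{f}.png",c[0]); np.savez(f"pics/{f}.npz",p=c[0],d=c[1],K=c[2],R=c[3],t=c[4]); return c
def load(f):
    z=np.load(f"pics/{f}.npz"); return z['p'],z['d'],z['K'],z['R'],z['t']
def pt(c,u,v,z=None):
    """world point from depth or on plane z"""
    p,d,K,Rm,t=c
    r=np.linalg.inv(K)@[u,v,1]
    if z is None: return Rm.T@(r*d[int(v),int(u)]-t)
    o=-Rm.T@t; w=Rm.T@r; return o+w*(z-o[2])/w[2]
def cloud(c):
    p,d,K,Rm,t=c
    v,u=np.mgrid[:480,:640]; r=np.stack([u,v,np.ones_like(u)],-1)@np.linalg.inv(K).T
    return (r*d[...,None]-t)@Rm
def proj(c,P):
    q=c[2]@(c[3]@np.array(P)+c[4]); return q[:2]/q[2]
def st():
    s=arm.read_state(); print('t',s['t'],'p',np.round(s['ee_pos'],4),'R',np.round(R.from_quat(s['eef_rot']).as_matrix(),3).tolist(),'F',np.round(s['wrist_force'],1),'w',round(s['width'],4)); return s
E
python3 - <<'E'
from h import *
st()
save('scene','s0');save('top','t0');save('wrist','w0')
E
```

```text
t 0.0 p [ 0.1454 -0.6328  0.2015] R [[-0.001, 0.224, -0.975], [0.002, -0.975, -0.224], [-1.0, -0.002, 0.0]] F [0.7 0.8 0.5] w 0.0858
```

View pics/s0.png

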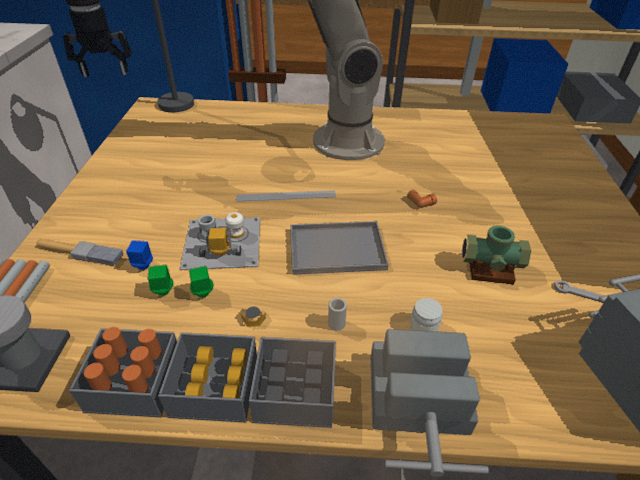

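View pics/t0.png

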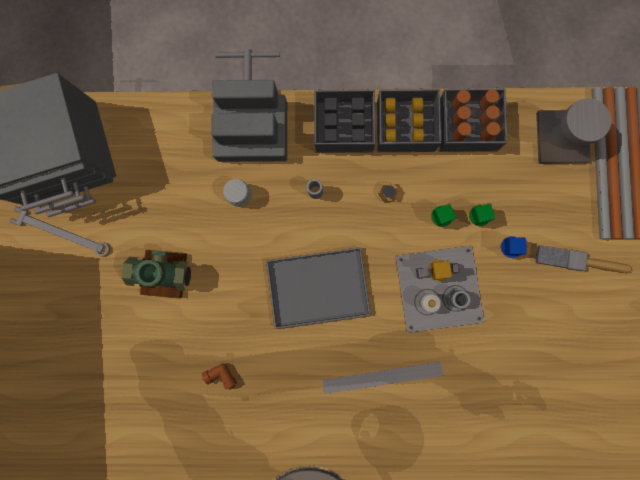

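View pics/w0.png

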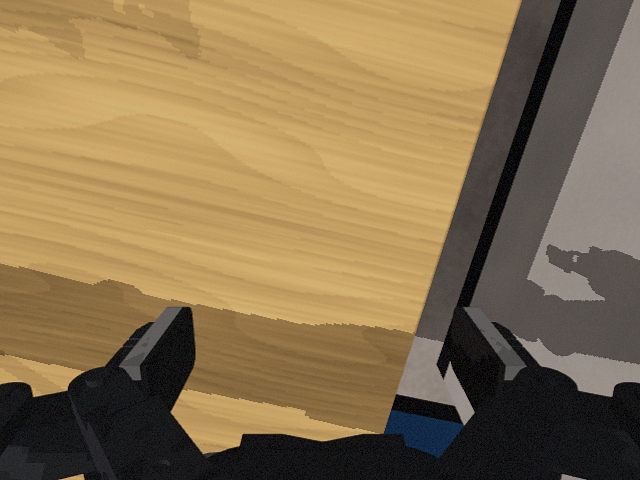

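Plug candidates in the top view: the brass one in the clip at (441,270), greens at (444,216) and (483,215), blue at (514,247), and brass pieces in the bin near (405,118). I choose the one in the clip. Next, close crops.

```bash
python3 - <<'E'
from h import *
c=load('t0')
a=cv2.resize(c[0][240:340,390:490],(600,600),interpolation=cv2.INTER_CUBIC)
cv2.imwrite('pics/c1.png',a)
a=cv2.resize(c[0][230:320,100:220],(800,600),interpolation=cv2.INTER_CUBIC)
cv2.imwrite('pics/c2.png',a)
a=cv2.resize(c[0][240:340,255:385],(780,600),interpolation=cv2.INTER_CUBIC)
cv2.imwrite('pics/c3.png',a)
print(c[2],-c[3].T@c[4],c[3])
for n,u,v in [('plug',441,269),('knob',430,302),('bush',458,297),('port',149,272),('tray',320,288),('board',415,310),('tin',236,190)]: print(n,pt(c,u,v).round(4))
E
```

```text
[[501.84090852   0.         330.60783769]
 [  0.         501.84090852 235.59107925]
 [  0.           0.           1.        ]] [ 0.50317541 -0.0674031   1.11704962] [[-0.00326745 -0.99984853 -0.01709518]
 [-0.99544505  0.00488097 -0.09521198]
 [ 0.095281    0.01670621 -0.99531022]]
plug [ 0.5327 -0.2793  0.0672]
knob [ 0.4644 -0.2563  0.0597]
bush [ 0.4738 -0.3209  0.033 ]
port [0.5286 0.3301 0.0721]
tray [ 0.4937 -0.025   0.0057]
board [ 0.445  -0.2333  0.0025]
tin [0.7047 0.154  0.0537]
```

View pics/c1.png

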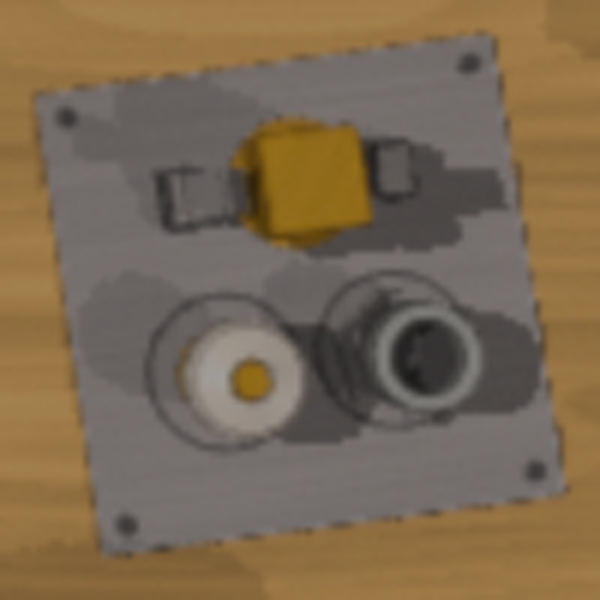

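View pics/c2.png

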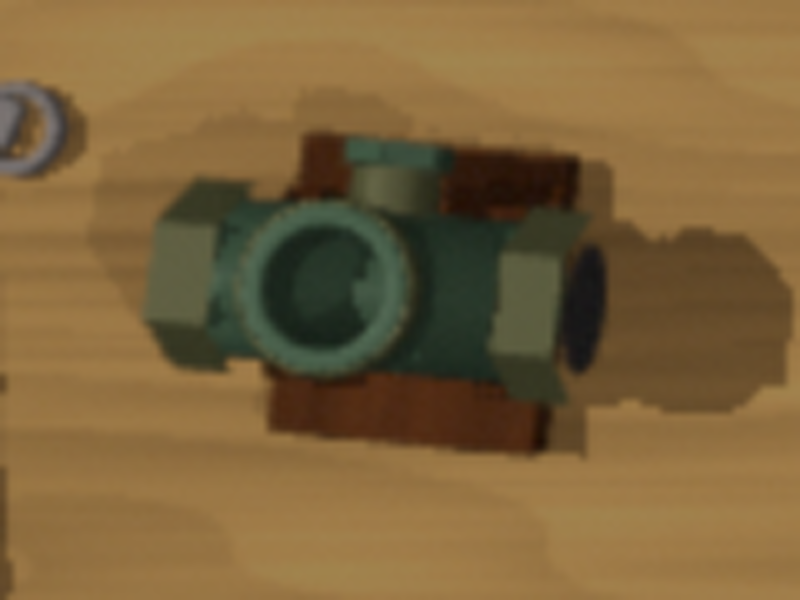

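View pics/c3.png

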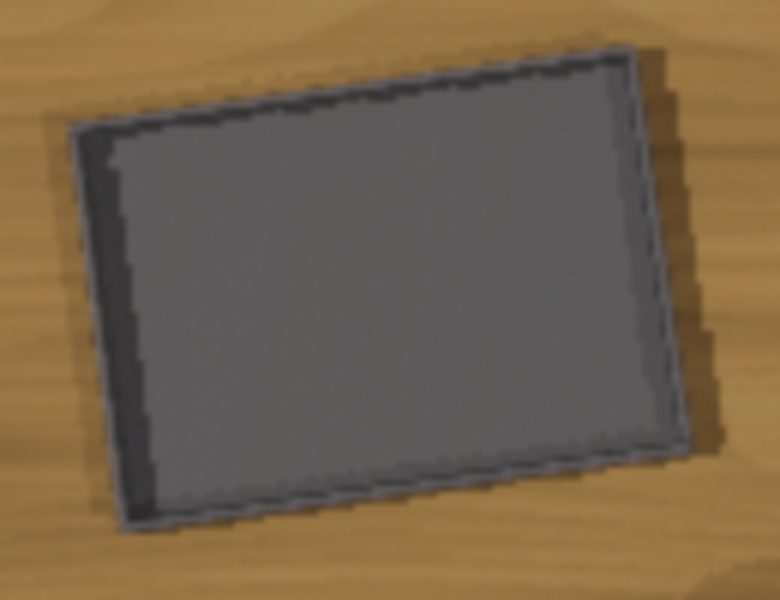

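```bash
python3 - <<'E'
from h import *
c=load('t0')
def P(o,s,x,y,z): return pt(c,o[0]+(x+.5)/s-.5,o[1]+(y+.5)/s-.5,z)
def quad(n,o,s,q,z):
    w=np.array([P(o,s,*a,z) for a in q]); m=w.mean(0); e=(w[0]+w[1]-w[2]-w[3])/2; f=(w[0]+w[3]-w[1]-w[2])/2
    print(n,m.round(4),'xdir deg',np.degrees(np.arctan2(e[1],e[0])).round(2),np.degrees(np.arctan2(-f[0],f[1])).round(2),np.linalg.norm(e).round(4),np.linalg.norm(f).round(4)); return m,w
b,w=quad('board',(390,240),6,[(35,95),(495,35),(567,490),(103,553)],.004)
quad('plug',(390,240),6,[(258,138),(357,127),(372,220),(272,234)],.067)
quad('tray',(255,240),6,[(72,125),(632,48),(690,450),(125,528)],.018)
print('knob',P((390,240),6,250,380,.058),P((390,240),6,247,379,.045))
print('bush',P((390,240),6,429,356,.050))
print('rings',P((390,240),6,228,371,.004),P((390,240),6,395,349,.004))
print('port',P((100,230),6.6667,328,288,.098))
# cloud-based
C=cloud(c); 
def box(x0,x1,y0,y1,z0,z1):
    m=(C[...,0]>x0)&(C[...,0]<x1)&(C[...,1]>y0)&(C[...,1]<y1)&(C[...,2]>z0)&(C[...,2]<z1); q=C[m]; print(len(q),q.mean(0).round(4),((q.max(0)+q.min(0))/2).round(4), (q.max(0)-q.min(0)).round(4),cv2.minAreaRect(q[:,:2].astype(np.float32)*1000))
box(.48,.58,-.33,-.23,.062,.08)
box(.42,.50,-.29,-.22,.04,.08)
box(.42,.52,-.36,-.28,.043,.08)
box(.47,.58,.27,.38,.090,.12)
import sys
s=np.array(arm.read_state()['ee_pos']);print(s)
E
```

```text
board [ 0.4924 -0.2878  0.004 ] xdir deg 7.39 7.37 0.1678 0.1706
plug [ 0.5316 -0.2815  0.067 ] xdir deg 7.34 6.94 0.033 0.0347
tray [ 0.4952 -0.0207  0.018 ] xdir deg 7.85 7.62 0.1469 0.2063
knob [ 0.46242585 -0.25916529  0.058     ] [ 0.46227751 -0.26047441  0.045     ]
bush [ 0.47029147 -0.32329209  0.05      ]
rings [ 0.46363238 -0.26099885  0.004     ] [ 0.4714473 -0.3220199  0.004    ]
port [0.52640472 0.32065435 0.098     ]
337 [ 0.5316 -0.2822  0.0663] [ 0.5308 -0.2819  0.0669] [0.0375 0.0648 0.0097] ((531.781494140625, -282.0242614746094), (35.535125732421875, 64.68126678466797), 8.25324535369873)
312 [ 0.4631 -0.2577  0.0551] [ 0.463  -0.2583  0.0529] [0.0397 0.0405 0.0229] ((463.03912353515625, -258.3312683105469), (39.723453521728516, 40.46648025512695), 0.046320948749780655)
160 [ 0.4762 -0.3181  0.0516] [ 0.4847 -0.3109  0.0558] [0.067  0.0593 0.024 ] ((489.5628356933594, -313.7767639160156), (79.50965118408203, 37.24999237060547), 25.193225860595703)
338 [0.5265 0.3214 0.097 ] [0.5261 0.3225 0.0959] [0.0531 0.055  0.0116] ((526.7250366210938, 321.6043395996094), (53.96846389770508, 53.912078857421875), 70.73571014404297)
[ 0.1454047  -0.63300828  0.20173429]
```

The top-view crop shows the brass plug in the clip, with its head at crop (315,180). The knob is at (250,380), the bushing's neck rim at (429,356) and the port rim at (149,273) in the full image. The board and tray yaw is about 7.4°. I'll turn the tool so the jaws lie along the board's x.

```bash
cat >> h.py <<'E'
def goto(target,yaw=None):
    """remaining shift (cm, tool axes) to world TCP target; remaining turn about tool axes"""
    s=st(); M=R.from_quat(s['eef_rot']).as_matrix()
    print('shift cm',(M.T@(np.array(target)-s['ee_pos'])*100).round(2))
    if yaw is not None:
        a=np.radians(yaw); y=np.array([np.cos(a),np.sin(a),0]); x=np.array([0,0,-1.])
        T=np.stack([x,y,np.cross(x,y)],1); print('turn',R.from_matrix(M.T@T).as_rotvec().round(4))
E
python3 -m jog '[[[-0.147,0,0,0,0,0,70],[-0.147,0,0,0,0,0,70],[-0.147,0,0,0,0,0,70],[-0.147,0,0,0,0,0,70],[-0.147,0,0,0,0,0,70],[-0.147,0,0,0,0,0,70],[-0.147,0,0,0,0,0,70],[-0.147,0,0,0,0,0,70]]]'
python3 -m jog '[[[-0.147,0,0,0,0,0,70],[-0.147,0,0,0,0,0,70],[0,0,0,0,0,0,70],[0,0,0,0,0,0,70]]]'
python3 -c "
from h import *
goto([.463,-.2590,.2],7.4)"
```

```text
t: 0.95
ee_pos: [0.1454, -0.6332, 0.202]
eef_rot: [0.539, 0.458, -0.539, 0.457]
wrist_force: [0.3, 1.3, 0.1]
width: 0.0596
t: 1.35
ee_pos: [0.1454, -0.6334, 0.2023]
eef_rot: [0.469, 0.53, -0.469, 0.529]
wrist_force: [-0.8, 0.0, -0.6]
width: 0.0596
t 1.35 p [ 0.1454 -0.6334  0.2023] R [[-0.0, 0.993, 0.122], [0.0, 0.122, -0.993], [-1.0, -0.0, -0.0]] F [-0.8  0.  -0.6] w 0.0596
shift cm [  0.24  36.08 -33.3 ]
turn [-0.0072 -0.0004  0.    ]
```

```bash

python3 -m jog '[[[-0.007,0,0,0,3,-2.8,70],[0,0,0,0,3,-2.8,70],[0,0,0,0,3,-2.8,70],[0,0,0,0,3,-2.8,70],[0,0,0,0,3,-2.8,70],[0,0,0,0,3,-2.8,70]]]'
python3 -m jog '[[[0,0,0,0,3,-2.8,70],[0,0,0,0,3,-2.8,70],[0,0,0,0,3,-2.8,70],[0,0,0,0,3,-2.8,70],[0,0,0,0,3,-2.8,70],[0,0,0,0,0,0,70],[0,0,0,0,0,0,70]]]'
python3 -c "
from h import *
goto([.463,-.2590,.2],7.4)
save('wrist','w1')"
```

```text
t: 1.95
ee_pos: [0.3029, -0.4421, 0.2027]
eef_rot: [0.467, 0.531, -0.467, 0.531]
wrist_force: [0.6, -1.1, 0.0]
width: 0.0599
t: 2.65
ee_pos: [0.4328, -0.2842, 0.2026]
eef_rot: [0.465, 0.532, -0.466, 0.532]
wrist_force: [-0.0, -1.0, -0.1]
width: 0.0601
t 2.65 p [ 0.4328 -0.2842  0.2026] R [[-0.0, 0.991, 0.133], [-0.001, 0.133, -0.991], [-1.0, -0.0, 0.0]] F [-0.  -1.  -0.1] w 0.0601
shift cm [ 0.26  3.33 -2.1 ]
turn [0.0039 0.0005 0.0002]
```

View pics/w1.png

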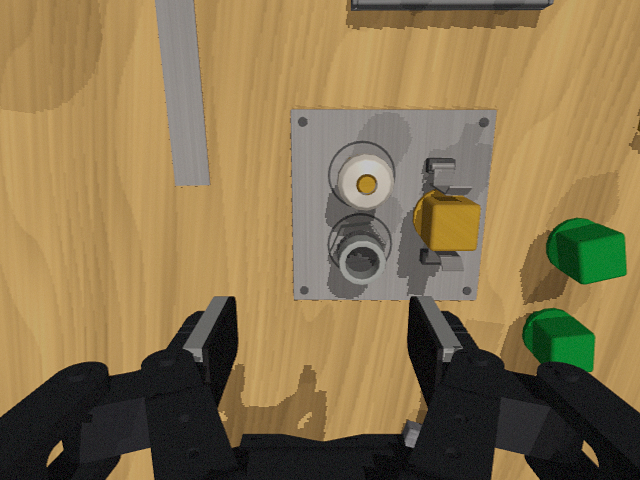

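The wrist view shows the knob top at (367,184), the bushing rim at (362,261) and the plug head top centred near (452,225).

```bash
python3 - <<'E'
from h import *
c=load('w1')
print('knob',pt(c,367,184,.058),'bush',pt(c,362,261,.05),'rings',pt(c,362,175,.004),pt(c,360,242,.004))
print('plug',np.mean([pt(c,*a,.067) for a in [(424,200),(476,200),(480,250),(432,250)]],0))
C=cloud(c)
def box(x0,x1,y0,y1,z0,z1):
    m=(C[...,0]>x0)&(C[...,0]<x1)&(C[...,1]>y0)&(C[...,1]<y1)&(C[...,2]>z0)&(C[...,2]<z1); q=C[m]; print(len(q),((q.max(0)+q.min(0))/2).round(4), (q.max(0)-q.min(0)).round(4),cv2.minEnclosingCircle(q[:,:2].astype(np.float32)*1000))
box(.42,.50,-.29,-.22,.045,.08)
box(.44,.50,-.35,-.295,.047,.08)
box(.5,.57,-.32,-.24,.0645,.08)
cv2.imwrite('pics/w1c.png',cv2.resize(c[0][100:305,280:500],(660,615)))
a=cv2.resize(c[0][100:305,280:500],(640,596)); cv2.imwrite('pics/w1c.png',a)
E
```

```text
knob [ 0.46282531 -0.25882874  0.058     ] bush [ 0.46966635 -0.32090602  0.05      ] rings [ 0.46402867 -0.25922737  0.004     ] [ 0.47161105 -0.31847197  0.004     ]
plug [ 0.52909528 -0.27936684  0.067     ]
2354 [ 0.4626 -0.259   0.0529] [0.0422 0.0423 0.0157] ((462.5112609863281, -258.9892883300781), 21.401775360107422)
841 [ 0.47   -0.3221  0.0493] [0.037  0.0373 0.0046] ((469.84112548828125, -322.2665100097656), 18.964231491088867)
2256 [ 0.5314 -0.2816  0.068 ] [0.0379 0.065  0.0069] ((531.7508544921875, -281.5859680175781), 32.68407440185547)
```

View pics/w1c.png

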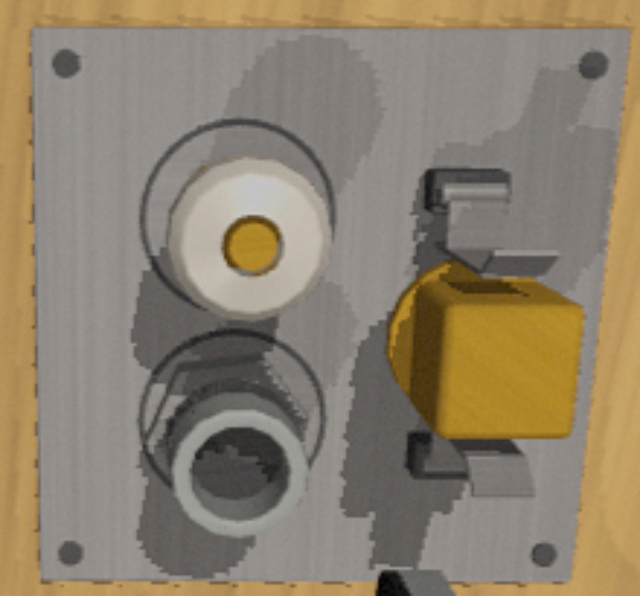

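```bash
python3 - <<'E'
from h import *
c=load('w1');C=cloud(c);s=arm.read_state();M=R.from_quat(s['eef_rot']).as_matrix()
L=(C-s['ee_pos'])@M
for u,v in [(215,298),(237,298),(190,355),(230,320),(410,298),(432,298),(460,345),(420,330),(205,330)]: print((u,v),(L[v,u]*1000).round(1))
E
python3 -m jog '[[[0.004,0,0,3,3.3,-2.1,70],[0,0,0,4,0,0,70],[0,0,0,4,0,0,70],[0,0,0,0,0,0,70]]]'
python3 -c "
from h import *
goto([.4626,-.2589,.024],7.4)"
```

```text
(215, 298) [-39.6 -34.1 -12.7]
(237, 298) [204.  -78.5  94.4]
(190, 355) [-75.7 -31.8 -13.2]
(230, 320) [-44.6 -28.5  -7.3]
(410, 298) [-34.9  31.3 -10.7]
(432, 298) [-39.   37.7 -12.5]
(460, 345) [-71.   37.1 -13.4]
(420, 330) [-51.8  31.2  -7.6]
(205, 330) [-61.9 -31.6 -12.9]
t: 3.1
ee_pos: [0.4566, -0.2595, 0.0875]
eef_rot: [0.467, 0.534, -0.469, 0.526]
wrist_force: [-1.7, 0.3, -0.4]
width: 0.0599
t 3.1 p [ 0.4566 -0.2595  0.0875] R [[-0.011, 0.992, 0.124], [0.005, 0.124, -0.992], [-1.0, -0.01, -0.006]] F [-1.7  0.3 -0.4] w 0.0599
shift cm [6.34 0.66 0.05]
turn [-0.0045 -0.0063  0.01  ]
```

```bash
python3 -m jog '[[[0,0,0,0,0,0,70],[0,0,0,0,0,0,70]]]'
python3 - <<'E'
from h import *
goto([.4626,-.2589,.024],7.4)
c=save('wrist','w2');C=cloud(c);s=arm.read_state();M=R.from_quat(s['eef_rot']).as_matrix()
L=(C-s['ee_pos'])@M*1000
print('cam in tool',((-c[3].T@c[4]-s['ee_pos'])@M*1000).round(1))
for u in (205,215,225,235,415,425,435,445): print(u,[ (v,L[v,u].round(0).tolist()) for v in (285,295,300,305,315,330)])
E
```

```text
t: 3.3
ee_pos: [0.4635, -0.2615, 0.0947]
eef_rot: [0.468, 0.529, -0.467, 0.532]
wrist_force: [0.3, 0.1, 0.6]
width: 0.0591
t 3.3 p [ 0.4635 -0.2615  0.0947] R [[0.003, 0.992, 0.126], [-0.002, 0.126, -0.992], [-1.0, 0.003, 0.003]] F [0.3 0.1 0.6] w 0.0591
shift cm [ 7.07 -0.08 -0.29]
turn [-0.0033  0.0027 -0.0029]
cam in tool [-171.1    0.   -69.4]
205 [(285, [96.0, -78.0, 38.0]), (295, [96.0, -78.0, 46.0]), (300, [95.0, -78.0, 49.0]), (305, [95.0, -79.0, 52.0]), (315, [-51.0, -36.0, -11.0]), (330, [-61.0, -33.0, -11.0])]
215 [(285, [96.0, -71.0, 39.0]), (295, [96.0, -72.0, 46.0]), (300, [-41.0, -35.0, -11.0]), (305, [-45.0, -34.0, -12.0]), (315, [-53.0, -32.0, -12.0]), (330, [-61.0, -30.0, -11.0])]
225 [(285, [95.0, -64.0, 38.0]), (295, [96.0, -65.0, 46.0]), (300, [-40.0, -32.0, -11.0]), (305, [-44.0, -31.0, -11.0]), (315, [-51.0, -30.0, -11.0]), (330, [-52.0, -30.0, -7.0])]
235 [(285, [92.0, -57.0, 37.0]), (295, [91.0, -57.0, 43.0]), (300, [-34.0, -30.0, -9.0]), (305, [-35.0, -30.0, -7.0]), (315, [-36.0, -30.0, -4.0]), (330, [-38.0, -30.0, 1.0])]
415 [(285, [32.0, 47.0, 13.0]), (295, [31.0, 47.0, 18.0]), (300, [-41.0, 30.0, -11.0]), (305, [-43.0, 30.0, -11.0]), (315, [-43.0, 30.0, -7.0]), (330, [-45.0, 30.0, -3.0])]
425 [(285, [30.0, 51.0, 12.0]), (295, [29.0, 51.0, 17.0]), (300, [-40.0, 34.0, -11.0]), (305, [-45.0, 33.0, -11.0]), (315, [-52.0, 31.0, -11.0]), (330, [-58.0, 30.0, -10.0])]
435 [(285, [31.0, 56.0, 12.0]), (295, [28.0, 56.0, 16.0]), (300, [29.0, 56.0, 20.0]), (305, [-45.0, 36.0, -12.0]), (315, [-52.0, 34.0, -11.0]), (330, [-61.0, 32.0, -11.0])]
445 [(285, [30.0, 61.0, 12.0]), (295, [30.0, 62.0, 18.0]), (300, [29.0, 62.0, 20.0]), (305, [29.0, 62.0, 23.0]), (315, [-44.0, 40.0, -8.0]), (330, [-62.0, 34.0, -12.0])]
```

View pics/w2.png

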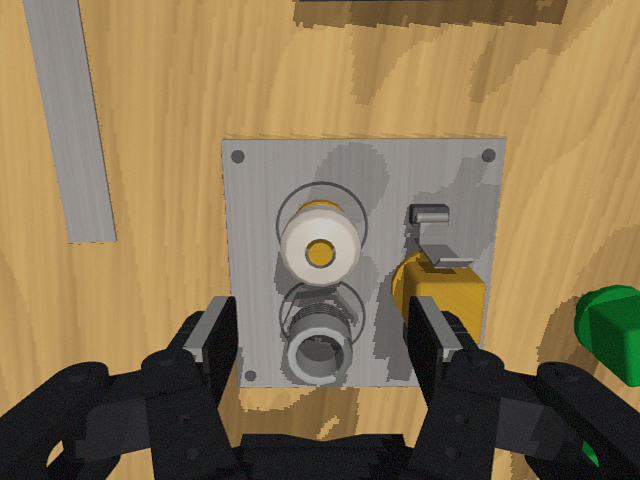

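```bash
python3 - <<'E'
from h import *
c=load('w2');C=cloud(c);s=arm.read_state();M=R.from_quat(s['eef_rot']).as_matrix()
L=(C-s['ee_pos'])@M*1000
for u,v in [(320,445),(320,470),(250,460),(390,460),(70,380),(150,360),(120,420),(170,420)]: print((u,v),L[v,u].round(0),c[1][v,u])
for x in (0,-19,-34): print(x,[proj(c,s['ee_pos']+M@(np.array([x,y,z])/1000)).round(0).tolist() for y in (-30,30) for z in (-11,11)])
E
python3 -m jog '[[[0,0,0,0,0,0,0],[0,0,0,0,0,0,0],[0,0,0,0,0,0,0],[0,0,0,0,0,0,0],[0,0,0,0,0,0,0],[0,0,0,0,0,0,0]]]'
python3 -c "
from h import *
save('wrist','w3')"
```

```text
(320, 445) [-104.   -0.  -11.] 0.080208376
(320, 470) [-111.   -0.  -11.] 0.07362783
(250, 460) [-108.  -13.  -11.] 0.07620858
(390, 460) [-109.   12.  -11.] 0.075698264
(70, 380) [-87. -57. -13.] 0.09666968
(150, 360) [-79. -42. -13.] 0.10456541
(120, 420) [-87. -47.  -2.] 0.09961483
(170, 420) [-106.  -27.  -18.] 0.07628064
0 [[251.0, 261.0], [253.0, 309.0], [394.0, 261.0], [392.0, 309.0]]
-19 [[242.0, 277.0], [245.0, 330.0], [402.0, 277.0], [399.0, 330.0]]
-34 [[235.0, 293.0], [238.0, 350.0], [410.0, 293.0], [407.0, 350.0]]
t: 3.95
ee_pos: [0.4623, -0.2597, 0.0925]
eef_rot: [0.467, 0.531, -0.467, 0.531]
wrist_force: [-0.5, 0.7, -0.1]
width: -0.0003
```

View pics/w3.png

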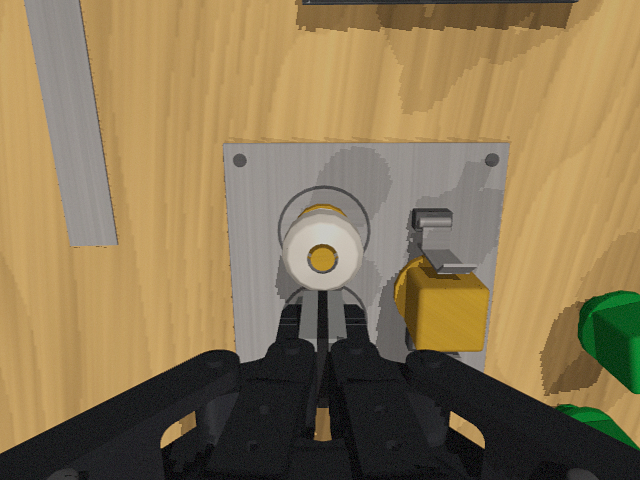

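```bash
python3 - <<'E'
from h import *
c=load('w3');C=cloud(c);s=arm.read_state();M=R.from_quat(s['eef_rot']).as_matrix()
L=(C-s['ee_pos'])@M*1000
for u,v in [(308,292),(308,296),(308,310),(335,292),(335,296),(318,296),(318,310),(322,258)]: print((u,v),L[v,u].round(0),c[1][v,u])
print(proj(c,s['ee_pos']),-c[3].T@c[4]-s['ee_pos'])
E
```

```text
(308, 292) [-33.  -5. -11.] 0.14904453
(308, 296) [-39.  -5. -12.] 0.14308679
(308, 310) [-48.  -4. -11.] 0.13420841
(335, 292) [-35.   5. -12.] 0.14729409
(335, 296) [-38.   4. -12.] 0.14413653
(318, 296) [-37.  -1. -11.] 0.14506991
(318, 310) [-48.  -1. -11.] 0.13440804
(322, 258) [33.  0. -1.] 0.2151106
[321.71263488 285.47068542] [-0.00867322  0.06901607  0.17130084]
```

```bash
python3 - <<'E'
from h import *
c=save('scene','s3'); s=st()
for x in (0,-.019,-.034,-.073): print(x,proj(c,s['ee_pos']+[0,0,-x]))
cv2.imwrite('pics/s3c.png',cv2.resize(c[0][120:270,150:350],(800,600),interpolation=cv2.INTER_CUBIC))
E
```

```text
t 4.05 p [ 0.4623 -0.2597  0.0924] R [[-0.0, 0.992, 0.128], [-0.0, 0.128, -0.992], [-1.0, -0.0, -0.0]] F [ 0.1 -0.3 -0.7] w -0.0
0 [232.75588692 203.71508683]
-0.019 [231.78539459 196.89832049]
-0.034 [231.00219501 191.39710389]
-0.073 [228.89214727 176.57606731]
```

View pics/s3c.png

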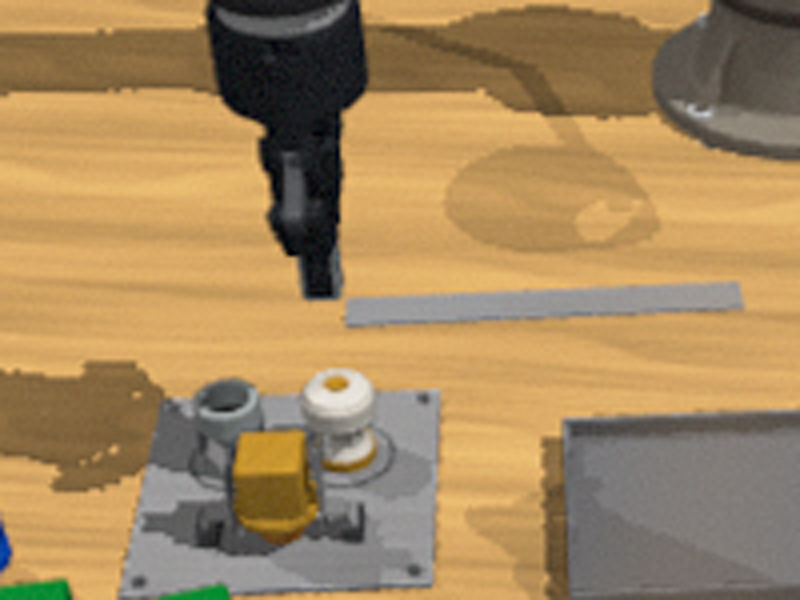

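The views disagree with the text. The shut fingertips appear about 30 mm behind the stated TCP, at wrist row 290 where the TCP would project to row 285, and in the scene view at (230,194) against (233,204). I'll settle it with a gentle touch on bare bench between the board and the tray.

```bash

python3 -m jog '[[[0,0,0,0,0.36,-3.4,0],[0,0,0,0,0.36,-3.4,0],[0,0,0,0,0.36,-3.4,0],[0,0,0,2.5,0,0,0],[0,0,0,2.5,0,0,0],[0,0,0,0,0,0,0],[0,0,0,0,0,0,0]]]'
python3 -m jog '[[[0,0,0,0.5,0,0,0],[0,0,0,0.5,0,0,0],[0,0,0,0,0,0,0],[0,0,0,0,0,0,0]]]'
python3 -c "
from h import *
st()
c=save('scene','s4')
cv2.imwrite('pics/s4c.png',cv2.resize(c[0][140:290,180:380],(800,600),interpolation=cv2.INTER_CUBIC))"
```

```text
t: 4.75
ee_pos: [0.4599, -0.1572, 0.0426]
eef_rot: [0.467, 0.531, -0.467, 0.531]
wrist_force: [0.4, -0.4, 0.4]
width: 0.0001
t: 5.15
ee_pos: [0.4601, -0.1574, 0.0327]
eef_rot: [0.467, 0.531, -0.467, 0.531]
wrist_force: [0.9, 0.2, -0.1]
width: 0.0001
t 5.15 p [ 0.4601 -0.1574  0.0327] R [[0.0, 0.992, 0.128], [-0.0, 0.128, -0.992], [-1.0, 0.0, 0.0]] F [ 0.9  0.2 -0.1] w 0.0001
```

View pics/s4c.png

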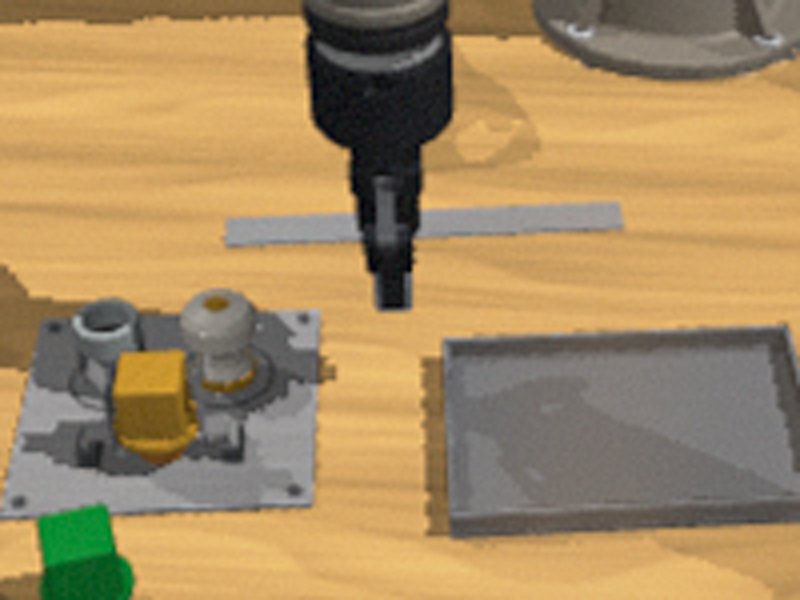

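```bash

python3 -m jog '[[[0,0,0,0.5,0,0,0],[0,0,0,0.5,0,0,0],[0,0,0,0.5,0,0,0],[0,0,0,0.5,0,0,0],[0,0,0,0,0,0,0]]]'
python3 -m jog '[[[0,0,0,0.3,0,0,0],[0,0,0,0.2,0,0,0],[0,0,0,0.2,0,0,0],[0,0,0,0,0,0,0]]]'
```

```text
t: 5.7
ee_pos: [0.4592, -0.157, 0.0116]
eef_rot: [0.467, 0.532, -0.467, 0.53]
wrist_force: [-1.2, 0.4, 0.1]
width: 0.0002
t: 6.1
ee_pos: [0.4598, -0.1572, 0.0053]
eef_rot: [0.467, 0.531, -0.467, 0.531]
wrist_force: [0.6, 0.2, -0.1]
width: 0.0
```

```bash

python3 -m jog '[[[0,0,0,0.2,0,0,0],[0,0,0,0.2,0,0,0],[0,0,0,0.2,0,0,0],[0,0,0,0,0,0,0]]]'
```

```text
t: 6.5
ee_pos: [0.4597, -0.1572, -0.0008]
eef_rot: [0.467, 0.531, -0.467, 0.531]
wrist_force: [0.4, 0.4, -0.5]
width: -0.0
```

No contact at TCP z = 0, so the fingers really do end short of the stated TCP. I'll continue carefully.

```bash

python3 -m jog '[[[0,0,0,0.3,0,0,0],[0,0,0,0.3,0,0,0],[0,0,0,0.2,0,0,0],[0,0,0,0.2,0,0,0],[0,0,0,0,0,0,0]]]'
python3 -c "
from h import *
save('scene','s5');c=save('wrist','w5')
c=load('s5')
cv2.imwrite('pics/s5c.png',cv2.resize(c[0][140:290,180:380],(800,600),interpolation=cv2.INTER_CUBIC))"
```

```text
t: 7.0
ee_pos: [0.4597, -0.1571, -0.0108]
eef_rot: [0.467, 0.531, -0.467, 0.531]
wrist_force: [0.4, 0.7, -0.2]
width: -0.0002
```

View pics/s5c.png

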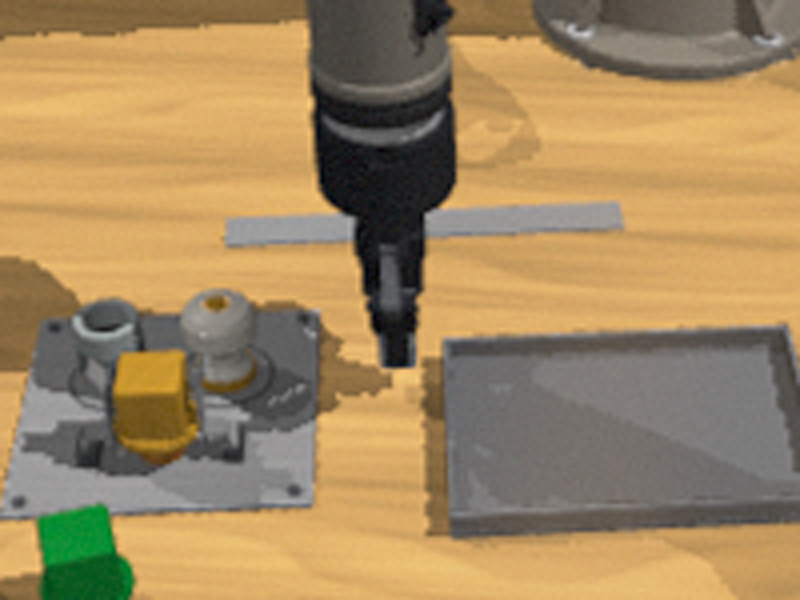

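View pics/w5.png

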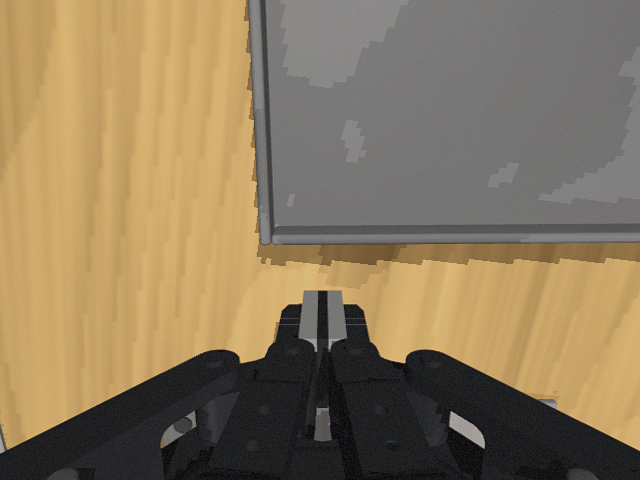

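```bash

python3 -m jog '[[[0,0,0,0.2,0,0,0],[0,0,0,0.2,0,0,0],[0,0,0,0.2,0,0,0],[0,0,0,0,0,0,0]]]'
python3 -m jog '[[[0,0,0,0.2,0,0,0],[0,0,0,0,0,0,0]]]'
```

```text
t: 7.5
ee_pos: [0.4597, -0.1572, -0.0168]
eef_rot: [0.467, 0.531, -0.467, 0.531]
wrist_force: [-0.1, 0.0, 0.0]
width: -0.0
t: 7.7
ee_pos: [0.4598, -0.1572, -0.0187]
eef_rot: [0.467, 0.531, -0.467, 0.531]
wrist_force: [0.6, 1.1, -0.6]
width: 0.0003
```

```bash

python3 -m jog '[[[0,0,0,0.2,0,0,0],[0,0,0,0,0,0,0]]]'
```

```text
t: 7.9
ee_pos: [0.4598, -0.1572, -0.0207]
eef_rot: [0.467, 0.531, -0.467, 0.531]
wrist_force: [0.6, -0.1, -0.4]
width: 0.0
```

```bash

python3 -m jog '[[[0,0,0,0.2,0,0,0],[0,0,0,0,0,0,0]]]'
```

```text
t: 8.1
ee_pos: [0.4598, -0.1572, -0.0227]
eef_rot: [0.467, 0.531, -0.467, 0.531]
wrist_force: [1.1, 0.2, 0.4]
width: 0.0002
```

```bash

python3 -m jog '[[[0,0,0,0.2,0,0,0],[0,0,0,0,0,0,0]]]'
```

```text
t: 8.3
ee_pos: [0.4598, -0.1572, -0.0247]
eef_rot: [0.467, 0.531, -0.467, 0.531]
wrist_force: [-1.1, -1.1, 0.0]
width: 0.0
```

```bash

python3 -m jog '[[[0,0,0,0.2,0,0,0],[0,0,0,0,0,0,0]]]'
```

```text
t: 8.5
ee_pos: [0.4598, -0.1572, -0.0267]
eef_rot: [0.467, 0.531, -0.467, 0.531]
wrist_force: [-0.5, -0.7, 0.1]
width: 0.0001
```

```bash

python3 -m jog '[[[0,0,0,0.2,0,0,0],[0,0,0,0,0,0,0]]]'
```

```text
t: 8.7
ee_pos: [0.4601, -0.1572, -0.0286]
eef_rot: [0.467, 0.531, -0.467, 0.531]
wrist_force: [-0.1, 0.8, -0.7]
width: 0.0003
```

```bash

python3 -m jog '[[[0,0,0,0.2,0,0,0],[0,0,0,0,0,0,0]]]'
```

```text
t: 8.9
ee_pos: [0.4601, -0.1573, -0.0288]
eef_rot: [0.466, 0.531, -0.468, 0.531]
wrist_force: [-5.7, 0.1, 19.8]
width: -0.0002
```

```bash

python3 -m jog '[[[0,0,0,0.2,0,0,0],[0,0,0,0,0,0,0]]]'; python3 -m jog '[[[0,0,0,0.2,0,0,0],[0,0,0,0,0,0,0]]]'; python3 -c "
from h import *
c=save('wrist','w6');C=cloud(c);s=arm.read_state();M=R.from_quat(s['eef_rot']).as_matrix()
L=(C-s['ee_pos'])@M*1000
for p in [(310,292),(332,292),(310,296),(310,305),(321,280),(321,270),(200,200)]: print(p,L[p[1],p[0]].round(0),C[p[1],p[0]].round(3))"
```

```text
t: 9.1
ee_pos: [0.4601, -0.1574, -0.0289]
eef_rot: [0.466, 0.531, -0.468, 0.531]
wrist_force: [-11.2, 3.1, 39.0]
width: -0.0002
t: 9.3
ee_pos: [0.4602, -0.1574, -0.029]
eef_rot: [0.465, 0.531, -0.469, 0.531]
wrist_force: [-16.3, 5.0, 58.9]
width: 0.0001
(310, 292) [-34.  -4. -11.] [ 0.455 -0.147  0.005]
(332, 292) [-34.   4. -11.] [ 0.462 -0.145  0.005]
(310, 296) [-37.  -4. -11.] [ 0.455 -0.147  0.008]
(310, 305) [-45.  -4. -12.] [ 0.455 -0.146  0.016]
(321, 280) [-28.  -0. -13.] [ 0.458 -0.144 -0.001]
(321, 270) [-29.  -0. -17.] [ 0.458 -0.14  -0.   ]
(200, 200) [-28. -41. -42.] [ 0.414 -0.121 -0.001]
```

Contact came at TCP z = −0.0287, so the real shut fingertips end 28.7 mm behind the reported TCP. I'll use that offset for all heights. Backing off and going to the knob.

```bash

python3 -m jog '[[[0,0,0,-2,0,0,70],[0,0,0,-4,0,0,70],[0,0,0,-4,0,0,70],[0,0,0,0,0,0,70],[0,0,0,0,0,0,70]]]'
python3 -c "
from h import *
goto([.4626,-.2589,.07],7.4)"
```

```text
t: 9.85
ee_pos: [0.4605, -0.1576, 0.0662]
eef_rot: [0.467, 0.53, -0.467, 0.532]
wrist_force: [-0.3, 0.8, 0.1]
width: 0.0594
t 9.85 p [ 0.4605 -0.1576  0.0662] R [[0.002, 0.992, 0.127], [-0.001, 0.127, -0.992], [-1.0, 0.002, 0.002]] F [-0.3  0.8  0.1] w 0.0594
shift cm [-0.36 -1.08 10.07]
turn [-0.0014  0.0015 -0.0016]
```

```bash

python3 -m jog '[[[0,0,0,0,-0.36,3.4,70],[0,0,0,0,-0.36,3.4,70],[0,0,0,0,-0.36,3.3,70],[0,0,0,0,0,0,70],[0,0,0,0,0,0,70],[0,0,0,0,0,0,70]]]'
python3 -c "
from h import *
goto([.4626,-.2589,-.008],7.4)
save('wrist','w7')"
```

```text
t: 10.45
ee_pos: [0.4615, -0.257, 0.0643]
eef_rot: [0.467, 0.532, -0.467, 0.53]
wrist_force: [-0.2, -0.3, 0.2]
width: 0.0596
t 10.45 p [ 0.4615 -0.257   0.0643] R [[-0.002, 0.992, 0.129], [0.002, 0.129, -0.992], [-1.0, -0.002, -0.002]] F [-0.2 -0.3  0.2] w 0.0596
shift cm [7.23 0.1  0.22]
turn [ 0.0006 -0.0021  0.0018]
```

View pics/w7.png

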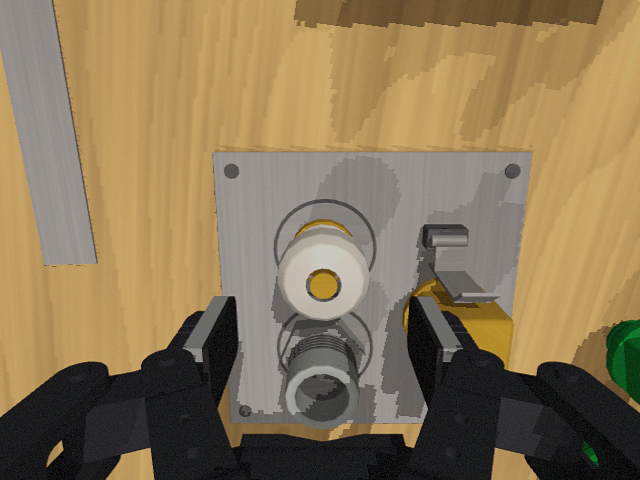

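```bash

python3 -m jog '[[[0,0,0,1.5,0.1,0.2,70],[0,0,0,2,0,0,70],[0,0,0,1.5,0,0,70],[0,0,0,1,0,0,70],[0,0,0,0,0,0,70],[0,0,0,0,0,0,70],[0,0,0,0,0,0,70]]]'
python3 -c "
from h import *
goto([.4626,-.2589,-.008],7.4)"
```

```text
t: 11.2
ee_pos: [0.4642, -0.2609, 0.0062]
eef_rot: [0.467, 0.53, -0.467, 0.532]
wrist_force: [0.9, -0.2, 0.3]
width: 0.0596
t 11.2 p [ 0.4642 -0.2609  0.0062] R [[0.001, 0.992, 0.128], [-0.001, 0.128, -0.992], [-1.0, 0.001, 0.001]] F [ 0.9 -0.2  0.3] w 0.0596
shift cm [ 1.42 -0.13 -0.22]
turn [-0.001   0.001  -0.0013]
```

```bash

python3 -m jog '[[[0,0,0,0,0,0,70],[0,0,0,0,0,0,70]]]'
python3 -c "
from h import *
goto([.4626,-.2589,-.008],7.4)"
```

```text
t: 11.4
ee_pos: [0.4638, -0.2609, 0.0061]
eef_rot: [0.467, 0.53, -0.467, 0.531]
wrist_force: [0.9, 0.6, -0.6]
width: 0.0599
t 11.4 p [ 0.4638 -0.2609  0.0061] R [[0.001, 0.992, 0.128], [-0.001, 0.128, -0.992], [-1.0, 0.001, 0.001]] F [ 0.9  0.6 -0.6] w 0.0599
shift cm [ 1.41 -0.1  -0.22]
turn [-0.0012  0.0009 -0.0009]
```

```bash

python3 -m jog '[[[0,0,0,0.7,-0.1,-0.2,70],[0,0,0,0.7,0,0,70],[0,0,0,0,0,0,70],[0,0,0,0,0,0,70],[0,0,0,0,0,0,70],[0,0,0,0,0,0,70]]]'
python3 -c "
from h import *
goto([.4626,-.2589,-.008],7.4)
save('wrist','w8')"
```

```text
t: 12.0
ee_pos: [0.4624, -0.2589, -0.0083]
eef_rot: [0.467, 0.531, -0.467, 0.531]
wrist_force: [-0.2, 0.0, -0.0]
width: 0.0597
t 12.0 p [ 0.4624 -0.2589 -0.0083] R [[0.0, 0.992, 0.128], [-0.0, 0.128, -0.992], [-1.0, 0.0, 0.0]] F [-0.2  0.  -0. ] w 0.0597
shift cm [-0.03  0.02  0.  ]
turn [-0.0011  0.0003 -0.0003]
```

View pics/w8.png

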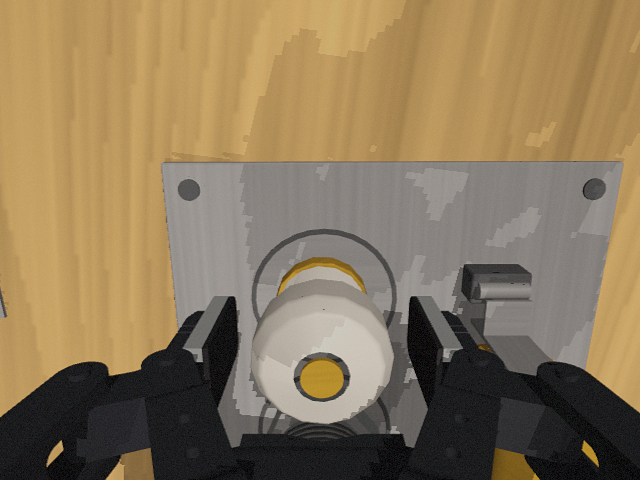

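The knob (322,360) sits centred between the pads. Close and lift a little.

```bash

python3 -m jog '[[[0,0,0,0,0,0,30],[0,0,0,0,0,0,30],[0,0,0,0,0,0,30],[0,0,0,0,0,0,30],[0,0,0,0,0,0,30]]]' 30
python3 -m jog '[[[0,0,0,-0.5,0,0,30],[0,0,0,-1,0,0,30],[0,0,0,-2,0,0,30],[0,0,0,-2.5,0,0,30],[0,0,0,-2.5,0,0,30],[0,0,0,0,0,0,30],[0,0,0,0,0,0,30]]]'
python3 -c "
from h import *
goto([.490,.019,.08],7.4)
save('wrist','w9')"
```

```text
t: 12.55
ee_pos: [0.4622, -0.2589, -0.0081]
eef_rot: [0.467, 0.531, -0.467, 0.531]
wrist_force: [-2.1, 1.1, 5.7]
width: 0.0417
t: 13.25
ee_pos: [0.4622, -0.2589, 0.0767]
eef_rot: [0.467, 0.531, -0.467, 0.531]
wrist_force: [0.0, 0.8, -1.9]
width: 0.0416
t 13.25 p [ 0.4622 -0.2589  0.0767] R [[0.001, 0.992, 0.128], [-0.001, 0.128, -0.992], [-1.0, 0.001, 0.001]] F [ 0.   0.8 -1.9] w 0.0416
shift cm [ -0.34   6.31 -27.21]
turn [-0.0012  0.0008 -0.0005]
```

View pics/w9.png

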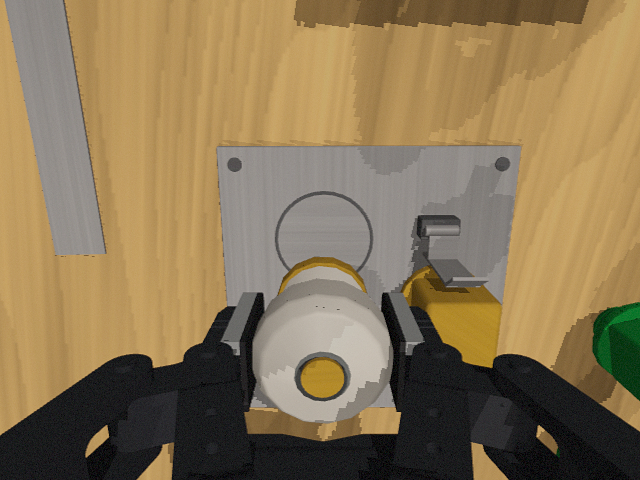

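```bash

python3 -m jog '[[[0,0,0,0,0.5,-2,30],[0,0,0,0,0.8,-3.6,30],[0,0,0,0,0.8,-3.6,30],[0,0,0,0,0.8,-3.6,30],[0,0,0,0,0.8,-3.6,30],[0,0,0,0,0.8,-3.6,30],[0,0,0,0,0.8,-3.6,30],[0,0,0,0,0.6,-2.4,30]]]'
python3 -m jog '[[[0,0,0,0,0.4,-1.2,30],[0,0,0,0,0,0,30],[0,0,0,0,0,0,30],[0,0,0,0,0,0,30],[0,0,0,0,0,0,30],[0,0,0,0,0,0,30]]]'
python3 -c "
from h import *
goto([.490,.019,-.0075],7.4)
save('wrist','w10')"
```

```text
t: 14.1
ee_pos: [0.4861, 0.0097, 0.0752]
eef_rot: [0.466, 0.533, -0.466, 0.531]
wrist_force: [-0.0, 0.7, -1.6]
width: 0.0411
t: 14.7
ee_pos: [0.4899, 0.0179, 0.0764]
eef_rot: [0.467, 0.53, -0.468, 0.531]
wrist_force: [-0.0, -0.6, -2.3]
width: 0.0415
t 14.7 p [0.4899 0.0179 0.0764] R [[-0.0, 0.992, 0.126], [-0.001, 0.126, -0.992], [-1.0, -0.0, 0.0]] F [-0.  -0.6 -2.3] w 0.0415
shift cm [ 8.39  0.03 -0.12]
turn [-0.003   0.0005  0.0002]
```

View pics/w10.png

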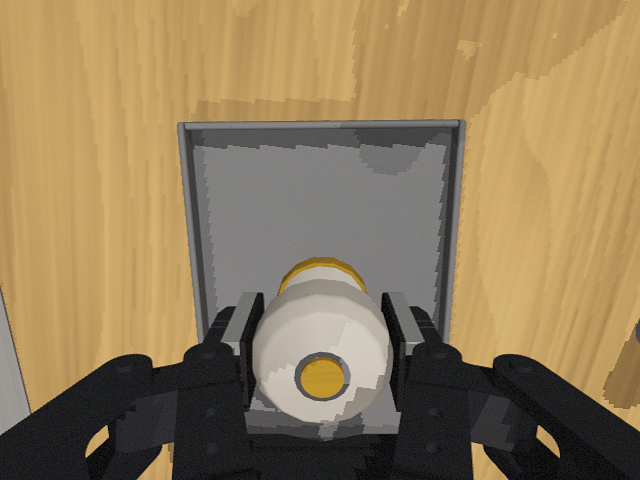

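```bash

python3 -m jog '[[[0,0,0,2,0,0,30],[0,0,0,2.5,0,0,30],[0,0,0,2,0,0,30],[0,0,0,1,0,0,30],[0,0,0,0.5,0,0,30],[0,0,0,0,0,0,30],[0,0,0,0,0,0,30],[0,0,0,0,0,0,30]]]'
python3 -m jog '[[[0,0,0,0.2,0,0,30],[0,0,0,0.1,0,0,30],[0,0,0,0,0,0,30],[0,0,0,0,0,0,30]]]'
```

```text
t: 15.55
ee_pos: [0.4908, 0.0191, -0.0026]
eef_rot: [0.467, 0.53, -0.467, 0.532]
wrist_force: [0.7, 0.2, -1.5]
width: 0.0415
t: 15.95
ee_pos: [0.4899, 0.019, -0.0065]
eef_rot: [0.467, 0.531, -0.467, 0.531]
wrist_force: [-0.7, 0.7, -2.1]
width: 0.0419
```

```bash

python3 -m jog '[[[0,0,0,0.1,0,0,30],[0,0,0,0,0,0,30],[0,0,0,0,0,0,30]]]'
python3 -m jog '[[[0,0,0,0.05,0,0,30],[0,0,0,0,0,0,30],[0,0,0,0,0,0,30]]]'
python3 -m jog '[[[0,0,0,0,0,0,72],[0,0,0,0,0,0,72],[0,0,0,0,0,0,72],[0,0,0,0,0,0,72],[0,0,0,-2,0,0,72],[0,0,0,-3,0,0,72],[0,0,0,-3,0,0,72],[0,0,0,0,0,0,72]]]'
python3 -c "
from h import *
save('wrist','w11')
goto([.4700,-.3222,.075],7.4)"
```

```text
t: 16.25
ee_pos: [0.4899, 0.019, -0.0076]
eef_rot: [0.467, 0.531, -0.467, 0.531]
wrist_force: [0.9, 0.2, -2.0]
width: 0.0412
t: 16.55
ee_pos: [0.4899, 0.019, -0.008]
eef_rot: [0.467, 0.531, -0.467, 0.531]
wrist_force: [0.1, 0.2, -1.8]
width: 0.0414
t: 17.35
ee_pos: [0.4934, 0.0195, 0.0757]
eef_rot: [0.469, 0.529, -0.465, 0.533]
wrist_force: [0.8, 0.2, -0.5]
width: 0.0618
t 17.4 p [0.4918 0.0191 0.0739] R [[0.005, 0.992, 0.127], [-0.001, 0.127, -0.992], [-1.0, 0.005, 0.001]] F [-0.3  0.4  0.1] w 0.0615
shift cm [-0.11 -6.51 33.57]
turn [-0.0014  0.0011 -0.0046]
```

View pics/w11.png

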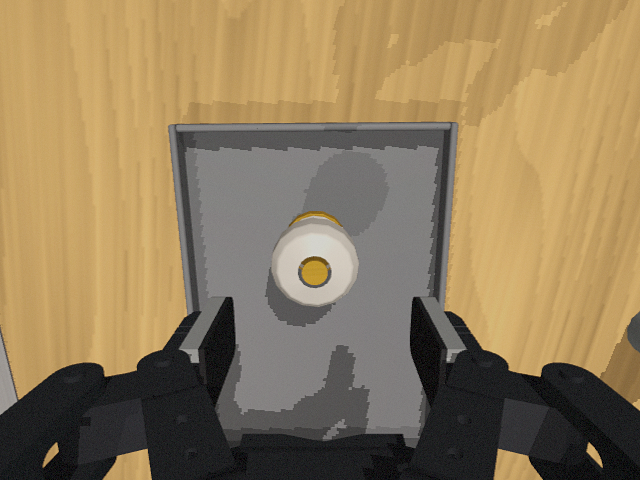

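The knob stands upright in the tray at (315,265). Next the bushing.

```bash

python3 -m jog '[[[0,0,0,0,-0.7,3.7,70],[0,0,0,0,-0.7,3.7,70],[0,0,0,0,-0.7,3.7,70],[0,0,0,0,-0.7,3.7,70],[0,0,0,0,-0.7,3.7,70],[0,0,0,0,-0.7,3.7,70],[0,0,0,0,-0.7,3.7,70],[0,0,0,0,-0.7,3.7,70]]]'
python3 -m jog '[[[0,0,0,0,-0.7,3,70],[0,0,0,0,-0.2,1,70],[0,0,0,0,0,0,70],[0,0,0,0,0,0,70],[0,0,0,0,0,0,70],[0,0,0,0,0,0,70],[0,0,0,0,0,0,70]]]'
python3 -c "
from h import *
goto([.4700,-.3222,-.011],7.4)"
```

```text
t: 18.2
ee_pos: [0.4709, -0.2828, 0.0707]
eef_rot: [0.467, 0.532, -0.467, 0.53]
wrist_force: [1.1, 0.2, -0.3]
width: 0.0598
t: 18.9
ee_pos: [0.4687, -0.3214, 0.0721]
eef_rot: [0.467, 0.531, -0.466, 0.531]
wrist_force: [1.0, 0.1, 1.2]
width: 0.0599
t 18.9 p [ 0.4687 -0.3214  0.0721] R [[0.0, 0.992, 0.13], [0.0, 0.13, -0.992], [-1.0, 0.0, -0.0]] F [1.  0.1 1.2] w 0.0599
shift cm [8.31 0.12 0.09]
turn [ 0.0007 -0.     -0.0001]
```

```bash

python3 -m jog '[[[0,0,0,2,0.1,0.1,70],[0,0,0,2,0,0,70],[0,0,0,2,0,0,70],[0,0,0,0.8,0,0,70],[0,0,0,0,0,0,70],[0,0,0,0,0,0,70],[0,0,0,0,0,0,70],[0,0,0,0,0,0,70]]]'
python3 -c "
from h import *
goto([.4700,-.3222,-.011],7.4)
save('wrist','w12')"
```

```text
t: 19.7
ee_pos: [0.4702, -0.3239, 0.005]
eef_rot: [0.467, 0.53, -0.467, 0.532]
wrist_force: [0.2, -0.2, 0.5]
width: 0.0599
t 19.7 p [ 0.4702 -0.3239  0.005 ] R [[0.001, 0.992, 0.128], [-0.001, 0.128, -0.992], [-1.0, 0.001, 0.001]] F [ 0.2 -0.2  0.5] w 0.0599
shift cm [ 1.6   0.   -0.17]
turn [-0.0012  0.0014 -0.0013]
```

View pics/w12.png

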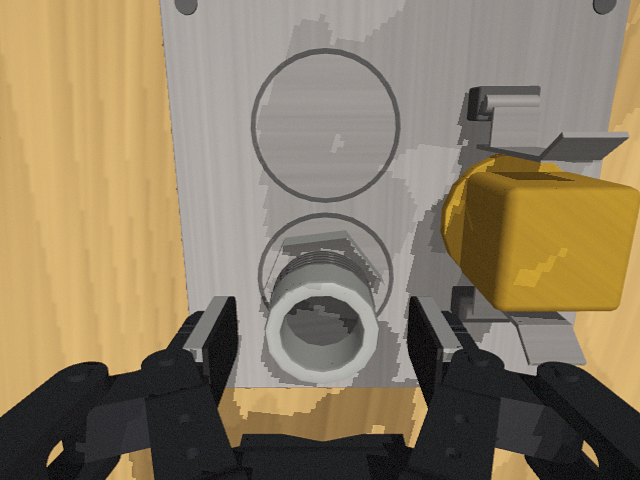

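The bushing rim is centred at (322,330) between the pads. Go down, close and lift.

```bash

python3 -m jog '[[[0,0,0,0.8,0,-0.1,70],[0,0,0,0.8,0,0,70],[0,0,0,0,0,0,70],[0,0,0,0,0,0,70],[0,0,0,0,0,0,70]]]'
python3 -m jog '[[[0,0,0,0,0,0,25],[0,0,0,0,0,0,25],[0,0,0,0,0,0,25],[0,0,0,0,0,0,25],[0,0,0,0,0,0,25]]]' 35
python3 -m jog '[[[0,0,0,-0.5,0,0,25],[0,0,0,-1,0,0,25],[0,0,0,-2,0,0,25],[0,0,0,-2.5,0,0,25],[0,0,0,-2.5,0,0,25],[0,0,0,0,0,0,25],[0,0,0,0,0,0,25]]]'
python3 -c "
from h import *
goto([.5005,-.0600,.07],7.4)
save('wrist','w13')"
```

```text
t: 20.25
ee_pos: [0.4687, -0.3223, -0.0123]
eef_rot: [0.467, 0.531, -0.467, 0.531]
wrist_force: [-1.5, -0.5, 0.2]
width: 0.0599
t: 20.75
ee_pos: [0.4698, -0.3223, -0.0119]
eef_rot: [0.467, 0.531, -0.467, 0.531]
wrist_force: [0.6, -0.2, 0.2]
width: 0.0369
t: 21.45
ee_pos: [0.4692, -0.3226, 0.0734]
eef_rot: [0.467, 0.531, -0.467, 0.531]
wrist_force: [0.2, 0.1, -2.6]
width: 0.0367
t 21.45 p [ 0.4692 -0.3226  0.0734] R [[0.0, 0.992, 0.128], [-0.001, 0.128, -0.992], [-1.0, 0.0, 0.001]] F [ 0.2  0.1 -2.6] w 0.0367
shift cm [  0.32   6.45 -25.64]
turn [-0.0012  0.0009 -0.0002]
```

View pics/w13.png

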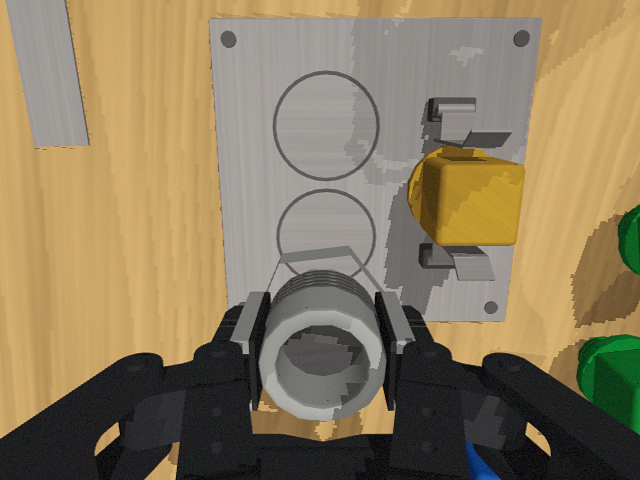

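```bash

python3 -m jog '[[[0,0,0,0,0.5,-2,25],[0,0,0,0,0.9,-3.5,25],[0,0,0,0,0.9,-3.5,25],[0,0,0,0,0.9,-3.5,25],[0,0,0,0,0.9,-3.5,25],[0,0,0,0,0.9,-3.5,25],[0,0,0,0,0.9,-3.5,25],[0,0,0,0,0.5,-2,25]]]'
python3 -m jog '[[[0,0,0,0,0.05,-0.6,25],[0,0,0,0,0,0,25],[0,0,0,0,0,0,25],[0,0,0,0,0,0,25],[0,0,0,0,0,0,25],[0,0,0,0,0,0,25]]]'
python3 -c "
from h import *
goto([.5005,-.0600,-.0115],7.4)
save('wrist','w14')"
```

```text
t: 22.3
ee_pos: [0.4998, -0.0625, 0.0717]
eef_rot: [0.466, 0.533, -0.466, 0.531]
wrist_force: [-0.4, -0.6, -1.3]
width: 0.0364
t: 22.9
ee_pos: [0.5005, -0.0612, 0.0729]
eef_rot: [0.467, 0.531, -0.468, 0.531]
wrist_force: [-0.2, -0.2, -1.7]
width: 0.0367
t 22.9 p [ 0.5005 -0.0612  0.0729] R [[-0.0, 0.992, 0.126], [-0.0, 0.126, -0.992], [-1.0, -0.0, 0.0]] F [-0.2 -0.2 -1.7] w 0.0367
shift cm [ 8.44  0.01 -0.12]
turn [-0.0027  0.0003  0.0002]
```

View pics/w14.png

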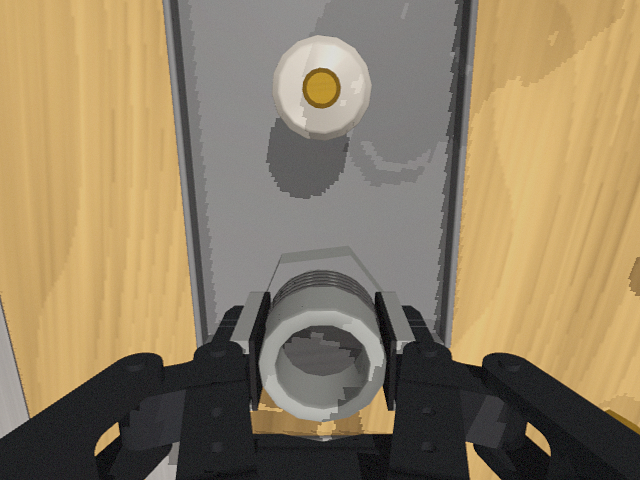

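```bash

python3 -m jog '[[[0,0,0,2,0,0,25],[0,0,0,2.5,0,0,25],[0,0,0,2,0,0,25],[0,0,0,1,0,0,25],[0,0,0,0.5,0,0,25],[0,0,0,0,0,0,25],[0,0,0,0,0,0,25],[0,0,0,0,0,0,25]]]'
python3 -m jog '[[[0,0,0,0.2,0,0,25],[0,0,0,0.1,0,0,25],[0,0,0,0,0,0,25],[0,0,0,0,0,0,25]]]'
```

```text
t: 23.75
ee_pos: [0.5016, -0.0603, -0.0061]
eef_rot: [0.467, 0.53, -0.467, 0.532]
wrist_force: [-0.3, -0.3, -2.8]
width: 0.0368
t: 24.15
ee_pos: [0.5006, -0.0603, -0.01]
eef_rot: [0.467, 0.531, -0.467, 0.531]
wrist_force: [-0.6, -0.1, -1.9]
width: 0.0367
```

```bash

python3 -m jog '[[[0,0,0,0.1,0,0,25],[0,0,0,0.05,0,0,25],[0,0,0,0,0,0,25],[0,0,0,0,0,0,25]]]'
python3 -m jog '[[[0,0,0,0,0,0,72],[0,0,0,0,0,0,72],[0,0,0,0,0,0,72],[0,0,0,0,0,0,72],[0,0,0,-2,0,0,72],[0,0,0,-3,0,0,72],[0,0,0,-3,0,0,72],[0,0,0,-2,0,0,72]]]'
python3 -c "
from h import *
save('wrist','w15');save('top','t15')
goto([.5316,-.2817,.085],7.4)"
```

```text
t: 24.55
ee_pos: [0.5006, -0.0603, -0.0116]
eef_rot: [0.467, 0.531, -0.467, 0.531]
wrist_force: [-0.2, 0.3, -3.0]
width: 0.037
t: 25.35
ee_pos: [0.5016, -0.0602, 0.0905]
eef_rot: [0.467, 0.53, -0.466, 0.532]
wrist_force: [0.1, -0.7, 0.2]
width: 0.0611
t 25.45 p [ 0.5032 -0.0604  0.0914] R [[0.006, 0.992, 0.127], [-0.001, 0.127, -0.992], [-1.0, 0.006, 0.002]] F [ 0.6 -0.3 -0. ] w 0.0614
shift cm [ 6.900e-01 -1.000e-02  2.231e+01]
turn [-0.0013  0.0022 -0.0061]
```

View pics/w15.png

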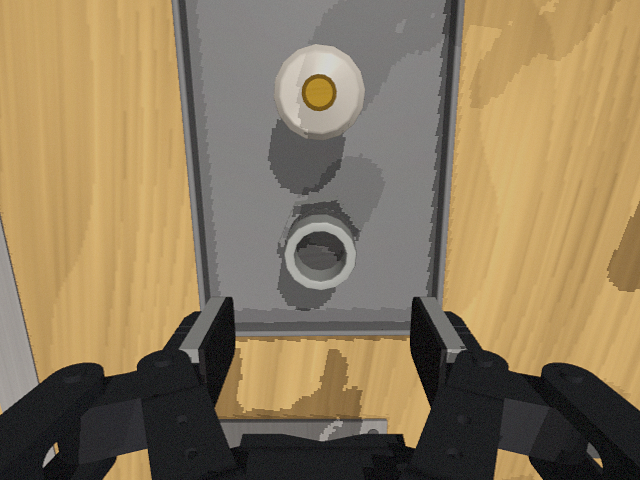

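Both stand upright in the tray, the knob at (319,90) and the bushing at (320,255). Now the plug.

```bash

python3 -m jog '[[[0,0,0,0,0,3.7,70],[0,0,0,0,0,3.7,70],[0,0,0,0,0,3.7,70],[0,0,0,0,0,3.7,70],[0,0,0,0,0,3.7,70],[0,0,0,0,0,2.8,70],[0,0,0,0,0,1,70],[0,0,0,0,0,0,70]]]'
python3 -m jog '[[[0,0,0,0,0,0,70],[0,0,0,0,0,0,70],[0,0,0,0,0,0,70],[0,0,0,0,0,0,70]]]'
python3 -c "
from h import *
c=save('wrist','w16')
goto([.5316,-.2817,.006],7.4)
C=cloud(c)
m=(C[...,0]>.5)&(C[...,0]<.565)&(C[...,1]>-.303)&(C[...,1]<-.260)&(C[...,2]>.0645)&(C[...,2]<.08); q=C[m]; print(len(q),((q.max(0)+q.min(0))/2).round(4), q.mean(0),cv2.minAreaRect(q[:,:2].astype(np.float32)*1000))
"
```

```text
t: 26.25
ee_pos: [0.5283, -0.2823, 0.0874]
eef_rot: [0.468, 0.531, -0.468, 0.53]
wrist_force: [-0.5, 0.1, -0.8]
width: 0.0597
t: 26.65
ee_pos: [0.5293, -0.2804, 0.0887]
eef_rot: [0.467, 0.531, -0.467, 0.531]
wrist_force: [0.3, -0.6, -1.0]
width: 0.0599
t 26.7 p [ 0.5292 -0.2807  0.0887] R [[0.0, 0.992, 0.129], [-0.0, 0.129, -0.992], [-1.0, 0.0, 0.0]] F [-0.2  0.7 -0.3] w 0.0597
shift cm [8.27 0.22 0.13]
turn [ 0.0002  0.0002 -0.0001]
4639 [ 0.5317 -0.2812  0.0661] [ 0.53165831 -0.28082448  0.06572173] ((531.6673583984375, -281.07244873046875), (35.032127380371094, 34.98027038574219), 6.990510940551758)
```

View pics/w16.png

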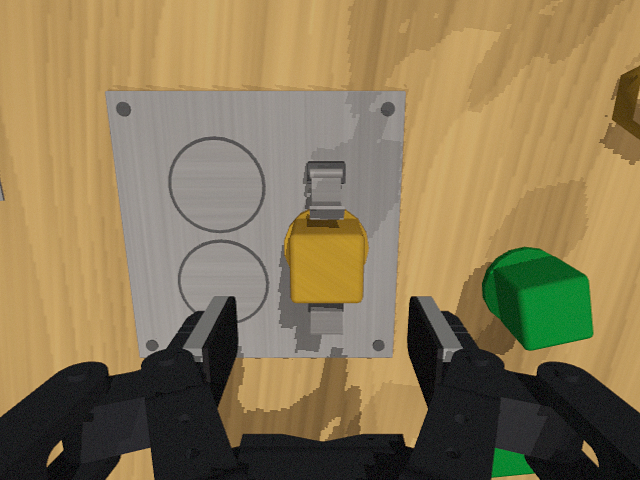

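```bash

python3 -m jog '[[[0,0,0,2,0.2,0.1,70],[0,0,0,2,0,0,70],[0,0,0,2,0,0,70],[0,0,0,0.7,0,0,70],[0,0,0,0,0,0,70],[0,0,0,0,0,0,70],[0,0,0,0,0,0,70],[0,0,0,0,0,0,70]]]'
python3 -c "
from h import *
goto([.5317,-.2812,.006],7.4)
save('wrist','w17')"
```

```text
t: 27.5
ee_pos: [0.532, -0.2825, 0.0225]
eef_rot: [0.467, 0.53, -0.467, 0.532]
wrist_force: [-1.2, -0.1, 0.0]
width: 0.0596
t 27.5 p [ 0.532  -0.2825  0.0225] R [[0.002, 0.992, 0.128], [-0.001, 0.128, -0.992], [-1.0, 0.001, 0.001]] F [-1.2 -0.1  0. ] w 0.0596
shift cm [ 1.65 -0.01 -0.13]
turn [-0.0011  0.0012 -0.0015]
```

View pics/w17.png

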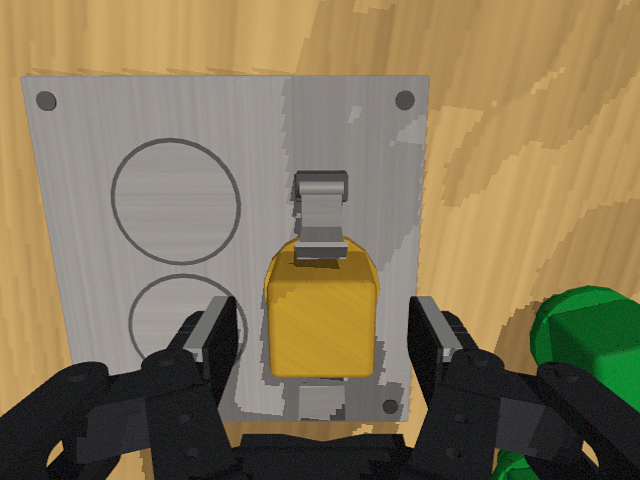

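```bash

python3 -m jog '[[[0,0,0,0.8,0,-0.1,70],[0,0,0,0.8,0,0,70],[0,0,0,0,0,0,70],[0,0,0,0,0,0,70],[0,0,0,0,0,0,70]]]'
python3 -m jog '[[[0,0,0,0,0,0,25],[0,0,0,0,0,0,25],[0,0,0,0,0,0,25],[0,0,0,0,0,0,25],[0,0,0,0,0,0,25],[0,0,0,0,0,0,25]]]' 60
python3 -c "
from h import *
s=st()
c=save('wrist','w18')"
```

```text
t: 28.05
ee_pos: [0.5312, -0.2812, 0.0055]
eef_rot: [0.467, 0.531, -0.467, 0.531]
wrist_force: [0.3, -0.3, 0.6]
width: 0.0598
t: 28.65
ee_pos: [0.5315, -0.2814, 0.0059]
eef_rot: [0.467, 0.531, -0.467, 0.531]
wrist_force: [-0.2, -0.2, 2.9]
width: 0.0355
t 28.65 p [ 0.5315 -0.2814  0.0059] R [[0.001, 0.992, 0.128], [-0.001, 0.128, -0.992], [-1.0, 0.001, 0.001]] F [-0.2 -0.2  2.9] w 0.0355
```

View pics/w18.png

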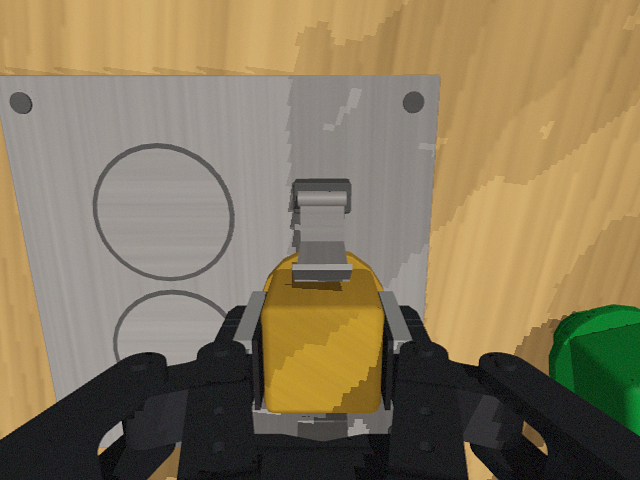

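```bash

python3 -m jog '[[[0,0,0,-0.5,0,0,25],[0,0,0,-1,0,0,25],[0,0,0,-1,0,0,25],[0,0,0,-1.5,0,0,25],[0,0,0,-1.5,0,0,25],[0,0,0,0,0,0,25],[0,0,0,0,0,0,25]]]'
python3 -m jog '[[[0,0,0,-2,0,0,25],[0,0,0,-3,0,0,25],[0,0,0,-3,0,0,25],[0,0,0,-2,0,0,25],[0,0,0,0,0,0,25],[0,0,0,0,0,0,25]]]'
python3 -c "
from h import *
goto([.5265,.321,.150],7.4)
c=save('wrist','w19')"
```

```text
t: 29.4
ee_pos: [0.5317, -0.2815, 0.0617]
eef_rot: [0.467, 0.53, -0.467, 0.532]
wrist_force: [-0.1, -0.6, -2.7]
width: 0.0351
t: 30.0
ee_pos: [0.5304, -0.281, 0.1595]
eef_rot: [0.467, 0.531, -0.467, 0.531]
wrist_force: [-0.7, -0.8, -3.4]
width: 0.0353
t 30.0 p [ 0.5304 -0.281   0.1595] R [[-0.001, 0.992, 0.128], [0.0, 0.128, -0.992], [-1.0, -0.001, -0.0]] F [-0.7 -0.8 -3.4] w 0.0353
shift cm [  0.97   7.3  -59.75]
turn [-0.0011 -0.0005  0.0012]
```

View pics/w19.png

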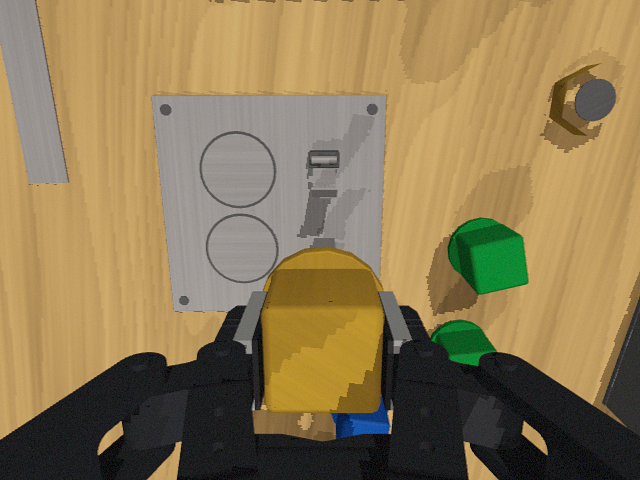

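```bash

python3 -m jog '[[[0,0,0,0,0.25,-2,25],[0,0,0,0,0.45,-3.7,25],[0,0,0,0,0.45,-3.7,25],[0,0,0,0,0.45,-3.7,25],[0,0,0,0,0.45,-3.7,25],[0,0,0,0,0.45,-3.7,25],[0,0,0,0,0.45,-3.7,25],[0,0,0,0,0.45,-3.7,25]]]'
python3 -m jog '[[[0,0,0,0,0.45,-3.7,25],[0,0,0,0,0.45,-3.7,25],[0,0,0,0,0.45,-3.7,25],[0,0,0,0,0.45,-3.7,25],[0,0,0,0,0.45,-3.7,25],[0,0,0,0,0.25,-2,25],[0,0,0,0,0,-1,25],[0,0,0,0,0,0,25]]]'
python3 -m jog '[[[0,0,0,0,0,0,25],[0,0,0,0,0,0,25],[0,0,0,0,0,0,25],[0,0,0,0,0,0,25]]]'
python3 -c "
from h import *
goto([.5265,.321,.150],7.4)
c=save('wrist','w20')
C=cloud(c)
m=(C[...,0]>.48)&(C[...,0]<.575)&(C[...,1]>.27)&(C[...,1]<.37)&(C[...,2]>.0945)&(C[...,2]<.102); q=C[m]; print(len(q),((q.max(0)+q.min(0))/2).round(4), q.mean(0),cv2.minAreaRect(q[:,:2].astype(np.float32)*1000),cv2.minEnclosingCircle(q[:,:2].astype(np.float32)*1000))
"
```

```text
t: 30.85
ee_pos: [0.5274, 0.0023, 0.159]
eef_rot: [0.466, 0.532, -0.467, 0.53]
wrist_force: [-0.1, 0.3, -1.5]
width: 0.0352
t: 31.65
ee_pos: [0.5248, 0.2179, 0.1595]
eef_rot: [0.466, 0.532, -0.467, 0.531]
wrist_force: [0.9, 0.1, -3.0]
width: 0.0354
t: 32.05
ee_pos: [0.5268, 0.2152, 0.1605]
eef_rot: [0.467, 0.53, -0.468, 0.531]
wrist_force: [0.5, 1.0, -2.5]
width: 0.0351
t 32.05 p [0.5268 0.2152 0.1605] R [[0.0, 0.992, 0.126], [-0.001, 0.126, -0.992], [-1.0, 0.0, 0.001]] F [ 0.5  1.  -2.5] w 0.0351
shift cm [  1.04   1.3  -10.5 ]
turn [-0.0028  0.0006 -0.    ]
4048 [0.527  0.3192 0.0973] [0.52768724 0.31757265 0.09744609] ((527.6270751953125, 318.2514953613281), (54.340518951416016, 44.6662483215332), 7.054262638092041) ((527.0304565429688, 323.00091552734375), 27.37158203125)
```

View pics/w20.png

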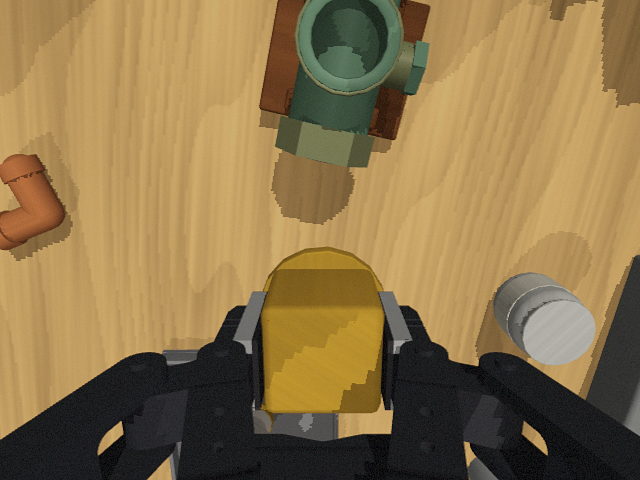

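The port rim is at (349,38), slightly cut off. Advance 4 cm and measure again.

```bash

python3 -m jog '[[[0,0,0,0,0.6,-2,25],[0,0,0,0,0.6,-2,25],[0,0,0,0,0,0,25],[0,0,0,0,0,0,25],[0,0,0,0,0,0,25],[0,0,0,0,0,0,25],[0,0,0,0,0,0,25]]]'
python3 -c "
from h import *
c=save('wrist','w21')
C=cloud(c)
m=(C[...,0]>.48)&(C[...,0]<.575)&(C[...,1]>.27)&(C[...,1]<.37)&(C[...,2]>.0945)&(C[...,2]<.102); q=C[m]; print(len(q),((q.max(0)+q.min(0))/2).round(4), q.mean(0),cv2.minEnclosingCircle(q[:,:2].astype(np.float32)*1000))
goto([.5268,.3215,.150],7.4)
"
```

```text
t: 32.8
ee_pos: [0.5335, 0.2566, 0.1604]
eef_rot: [0.467, 0.531, -0.467, 0.531]
wrist_force: [-0.4, -0.3, -2.5]
width: 0.0354
4606 [0.5271 0.3232 0.0974] [0.52684539 0.32413647 0.09741566] ((527.0894165039062, 323.11993408203125), 27.488920211791992)
t 32.85 p [0.5334 0.2568 0.1605] R [[0.0, 0.992, 0.127], [-0.001, 0.127, -0.992], [-1.0, 0.0, 0.001]] F [-1.4 -0.7 -2.7] w 0.0352
shift cm [ 1.04  0.16 -6.5 ]
turn [-0.002   0.0006 -0.    ]
```

View pics/w21.png

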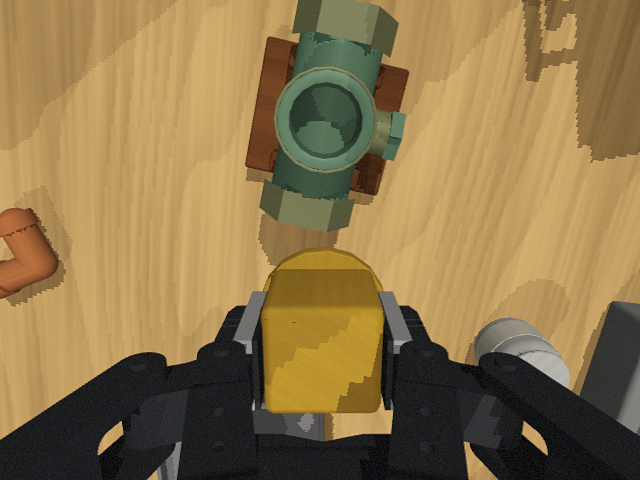

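```bash

python3 -m jog '[[[0,0,0,0,0.1,-2.3,25],[0,0,0,0,0.1,-2.3,25],[0,0,0,0,0,-2,25],[0,0,0,0,0,0,25],[0,0,0,0,0,0,25],[0,0,0,0,0,0,25],[0,0,0,0,0,0,25],[0,0,0,0,0,0,25]]]'
python3 -c "
from h import *
goto([.5269,.3226,.125],7.4)
"
```

```text
t: 33.65
ee_pos: [0.5273, 0.3222, 0.1604]
eef_rot: [0.467, 0.53, -0.468, 0.531]
wrist_force: [-1.1, 0.3, -2.6]
width: 0.0351
t 33.65 p [0.5273 0.3222 0.1604] R [[0.0, 0.992, 0.126], [-0.001, 0.126, -0.992], [-1.0, 0.0, 0.001]] F [-1.1  0.3 -2.6] w 0.0351
shift cm [ 3.54 -0.04 -0.05]
turn [-0.0026  0.0007 -0.0001]
```

```bash

python3 -m jog '[[[0,0,0,2,0,0,25],[0,0,0,2,0,0,25],[0,0,0,1.2,0,0,25],[0,0,0,0,0,0,25],[0,0,0,0,0,0,25],[0,0,0,0,0,0,25],[0,0,0,0,0,0,25],[0,0,0,0,0,0,25]]]'
python3 -c "
from h import *
goto([.5269,.3226,.0805],7.4)
c=save('wrist','w22');save('scene','s22')
c=load('s22')
cv2.imwrite('pics/s22c.png',cv2.resize(c[0][170:290,420:580],(800,600),interpolation=cv2.INTER_CUBIC))
"
```

```text
t: 34.45
ee_pos: [0.5273, 0.3236, 0.1092]
eef_rot: [0.467, 0.531, -0.467, 0.531]
wrist_force: [-0.4, -0.4, -2.0]
width: 0.0354
t 34.45 p [0.5273 0.3236 0.1092] R [[0.001, 0.992, 0.128], [0.0, 0.128, -0.992], [-1.0, 0.001, -0.0]] F [-0.4 -0.4 -2. ] w 0.0354
shift cm [ 2.87 -0.05  0.09]
turn [-0.0011 -0.0003 -0.0012]
```

View pics/s22c.png

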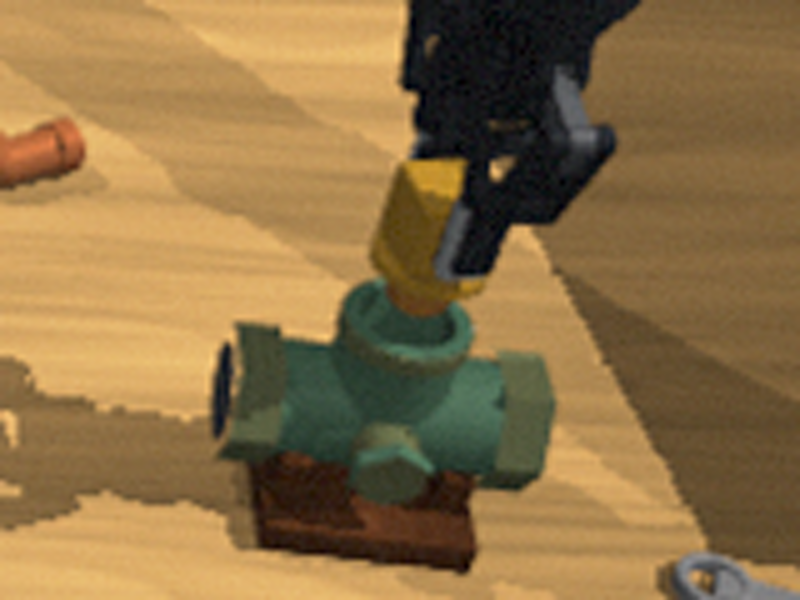

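View pics/w22.png

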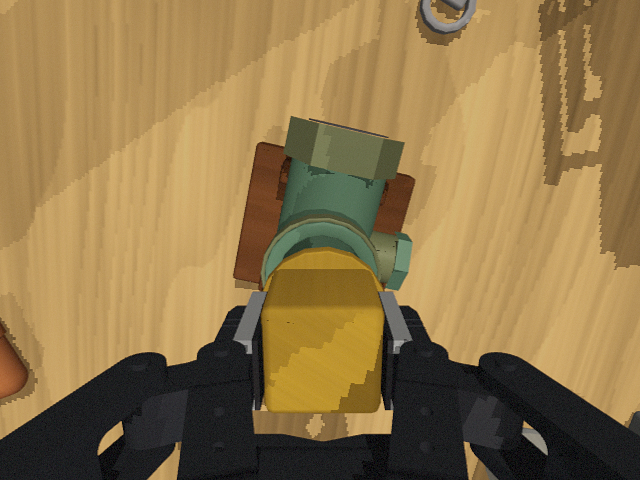

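```bash

python3 -m jog '[[[0,0,0,0.5,-0.05,0.05,25],[0,0,0,0.5,0,0,25],[0,0,0,0.5,0,0,25],[0,0,0,0,0,0,25],[0,0,0,0,0,0,25],[0,0,0,0,0,0,25]]]'
python3 -c "
from h import *
c=save('scene','s23')
goto([.5269,.3226,.0805],7.4)
cv2.imwrite('pics/s23c.png',cv2.resize(c[0][170:290,420:580],(800,600),interpolation=cv2.INTER_CUBIC))
"
```

```text
t: 35.15
ee_pos: [0.5265, 0.3228, 0.0936]
eef_rot: [0.467, 0.531, -0.467, 0.531]
wrist_force: [0.7, 0.3, -2.5]
width: 0.035
t 35.2 p [0.5266 0.3229 0.0937] R [[0.0, 0.992, 0.128], [0.0, 0.128, -0.992], [-1.0, 0.0, -0.0]] F [-0.4  0.5 -3.7] w 0.035
shift cm [1.32 0.03 0.03]
turn [-0.001  -0.0001 -0.0004]
```

View pics/s23c.png

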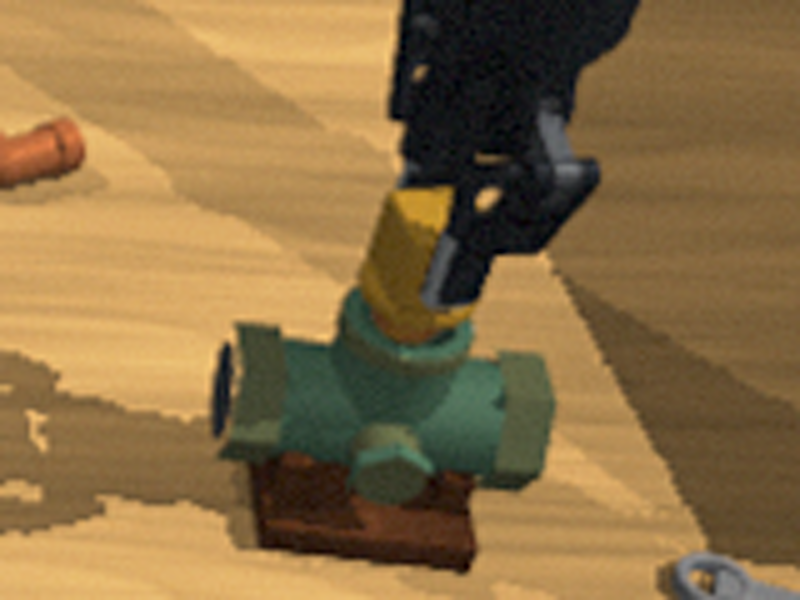

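The foot is entering the bore with no contact force. Continue down.

```bash

python3 -m jog '[[[0,0,0,0.5,0,0,25],[0,0,0,0.4,0,0,25],[0,0,0,0.2,0,0,25],[0,0,0,0,0,0,25],[0,0,0,0,0,0,25],[0,0,0,0,0,0,25]]]'
python3 -m jog '[[[0,0,0,0.1,0,0,25],[0,0,0,0,0,0,25],[0,0,0,0,0,0,25]]]'
python3 -m jog '[[[0,0,0,0.1,0,0,25],[0,0,0,0,0,0,25],[0,0,0,0,0,0,25]]]'
```

```text
t: 35.8
ee_pos: [0.5266, 0.3228, 0.0826]
eef_rot: [0.467, 0.531, -0.467, 0.531]
wrist_force: [-0.1, 0.1, -1.8]
width: 0.035
t: 36.1
ee_pos: [0.5264, 0.3227, 0.0815]
eef_rot: [0.467, 0.531, -0.467, 0.531]
wrist_force: [-0.4, -0.3, -3.0]
width: 0.0353
t: 36.4
ee_pos: [0.5264, 0.3226, 0.0804]
eef_rot: [0.467, 0.531, -0.467, 0.531]
wrist_force: [-0.2, 0.0, -2.3]
width: 0.0355
```

```bash

python3 -m jog '[[[0,0,0,0.1,0,0,25],[0,0,0,0,0,0,25],[0,0,0,0,0,0,25]]]'
python3 -m jog '[[[0,0,0,0.1,0,0,25],[0,0,0,0,0,0,25],[0,0,0,0,0,0,25]]]'
```

```text
t: 36.7
ee_pos: [0.5265, 0.3228, 0.08]
eef_rot: [0.467, 0.531, -0.467, 0.531]
wrist_force: [-1.0, -0.9, 2.8]
width: 0.0349
t: 37.0
ee_pos: [0.5266, 0.3228, 0.0799]
eef_rot: [0.467, 0.531, -0.467, 0.531]
wrist_force: [-1.8, -1.6, 7.9]
width: 0.035
```

Collar contact came exactly at the expected height (TCP 0.0799). Release and rise.

```bash

python3 -m jog '[[[0,0,0,0,0,0,70],[0,0,0,0,0,0,70],[0,0,0,0,0,0,70],[0,0,0,0,0,0,70],[0,0,0,0,0,0,70],[0,0,0,-2,0,0,70],[0,0,0,-3,0,0,70],[0,0,0,-3,0,0,70]]]'
python3 -m jog '[[[0,0,0,0,0,6,70],[0,0,0,0,0,0,70],[0,0,0,0,0,0,70],[0,0,0,0,0,0,70],[0,0,0,0,0,0,70]]]'
python3 -c "
from h import *
c=save('wrist','w24');save('scene','s24')
C=cloud(c)
m=(C[...,0]>.48)&(C[...,0]<.575)&(C[...,1]>.27)&(C[...,1]<.37)&(C[...,2]>.136)&(C[...,2]<.16); q=C[m]; print(len(q),((q.max(0)+q.min(0))/2).round(4), q.mean(0),cv2.minAreaRect(q[:,:2].astype(np.float32)*1000))
c=load('s24')
cv2.imwrite('pics/s24c.png',cv2.resize(c[0][170:290,420:580],(800,600),interpolation=cv2.INTER_CUBIC))
goto([.5005,-.0600,.16],7.4)
"
```

```text
t: 37.8
ee_pos: [0.526, 0.3225, 0.1588]
eef_rot: [0.466, 0.531, -0.467, 0.531]
wrist_force: [0.8, -0.0, 0.1]
width: 0.0598
t: 38.3
ee_pos: [0.5321, 0.2744, 0.1582]
eef_rot: [0.466, 0.532, -0.466, 0.531]
wrist_force: [0.6, 0.5, -0.4]
width: 0.06
6568 [0.5272 0.3225 0.1391] [0.52694739 0.32316315 0.13962554] ((527.0392456054688, 322.4838562011719), (36.050270080566406, 35.67396926879883), 7.298074245452881)
t 38.4 p [0.5322 0.2743 0.1582] R [[-0.001, 0.992, 0.13], [0.0, 0.13, -0.992], [-1.0, -0.0, -0.0]] F [ 0.  -0.   0.1] w 0.0597
shift cm [-0.19 -7.48 32.73]
turn [ 0.0008 -0.0004  0.0005]
```

View pics/s24c.png

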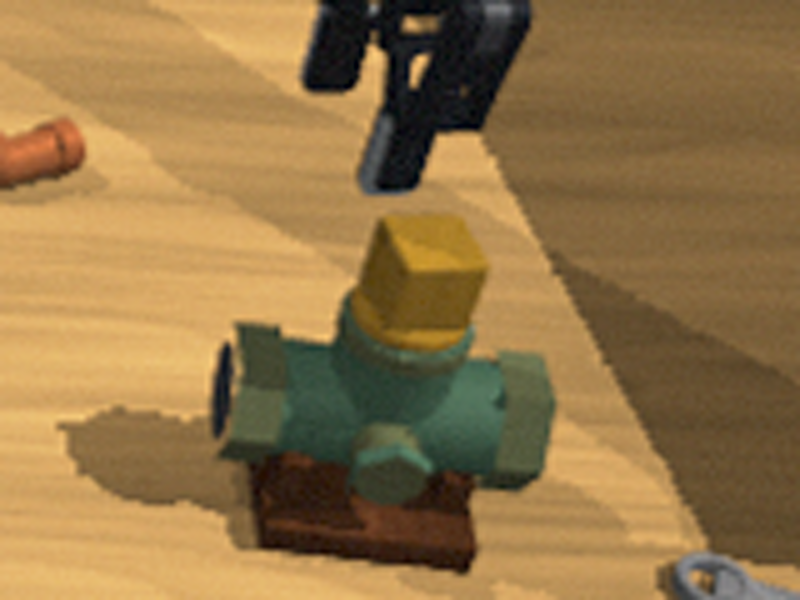

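View pics/w24.png

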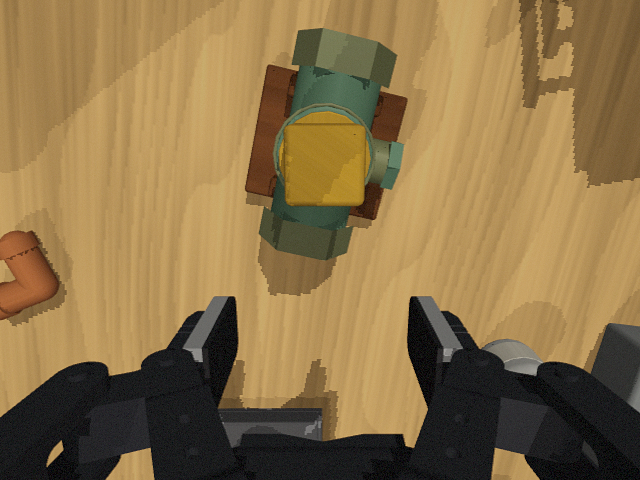

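The plug is seated and upright, its top at z = 0.140 and its centre within 1 mm of the port axis. Now the bushing goes back.

```bash

python3 -m jog '[[[0,0,0,0,-0.5,2,70],[0,0,0,0,-0.85,3.6,70],[0,0,0,0,-0.85,3.6,70],[0,0,0,0,-0.85,3.6,70],[0,0,0,0,-0.85,3.6,70],[0,0,0,0,-0.85,3.6,70],[0,0,0,0,-0.85,3.6,70],[0,0,0,0,-0.85,3.6,70]]]'
python3 -m jog '[[[0,0,0,2,-0.7,3.6,70],[0,0,0,3,-0.3,1.9,70],[0,0,0,3,0,0,70],[0,0,0,0,0,0,70],[0,0,0,0,0,0,70],[0,0,0,0,0,0,70],[0,0,0,0,0,0,70]]]'
python3 -c "
from h import *
c=save('wrist','w25')
C=cloud(c)
m=(C[...,0]>.46)&(C[...,0]<.54)&(C[...,1]>-.09)&(C[...,1]<-.03)&(C[...,2]>.047)&(C[...,2]<.054); q=C[m]; print(len(q),((q.max(0)+q.min(0))/2).round(4), q.mean(0),cv2.minEnclosingCircle(q[:,:2].astype(np.float32)*1000))
goto([.5005,-.0600,-.0117],7.4)
"
```

```text
t: 39.2
ee_pos: [0.5034, -0.0056, 0.1585]
eef_rot: [0.467, 0.531, -0.467, 0.531]
wrist_force: [0.3, -0.3, 0.3]
width: 0.0596
t: 39.9
ee_pos: [0.5022, -0.06, 0.0801]
eef_rot: [0.467, 0.53, -0.466, 0.532]
wrist_force: [0.5, -0.7, 0.1]
width: 0.0599
2166 [ 0.5008 -0.0607  0.0495] [ 0.50067339 -0.05993936  0.04939047] ((500.8206787109375, -60.692291259765625), 19.11886978149414)
t 39.95 p [ 0.5019 -0.0602  0.0799] R [[0.003, 0.992, 0.129], [-0.001, 0.129, -0.992], [-1.0, 0.003, 0.001]] F [-0.4 -0.6  0.9] w 0.06
shift cm [ 9.16 -0.16 -0.05]
turn [ 0.      0.001  -0.0026]
```

View pics/w25.png

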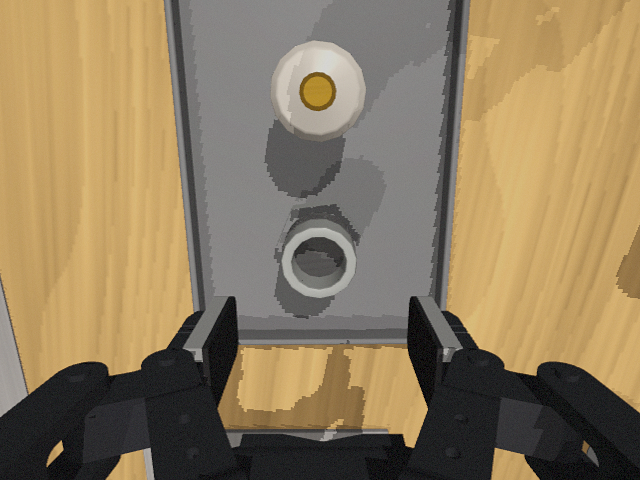

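```bash

python3 -m jog '[[[0,0,0,2,-0.1,0,70],[0,0,0,2.5,0,0,70],[0,0,0,2.5,0,0,70],[0,0,0,1.5,0,0,70],[0,0,0,0,0,0,70],[0,0,0,0,0,0,70],[0,0,0,0,0,0,70],[0,0,0,0,0,0,70]]]'
python3 -c "
from h import *
goto([.5007,-.0605,-.0117],7.4)
"
```

```text
t: 40.75
ee_pos: [0.5008, -0.061, -0.0054]
eef_rot: [0.467, 0.53, -0.467, 0.532]
wrist_force: [-0.0, 0.3, 0.7]
width: 0.06
t 40.75 p [ 0.5008 -0.061  -0.0054] R [[0.002, 0.992, 0.128], [-0.001, 0.128, -0.992], [-1.0, 0.002, 0.001]] F [-0.   0.3  0.7] w 0.06
shift cm [ 0.63 -0.01 -0.05]
turn [-0.0011  0.0009 -0.0022]
```

```bash

python3 -m jog '[[[0,0,0,0.5,0,0,70],[0,0,0,0,0,0,70],[0,0,0,0,0,0,70],[0,0,0,0,0,0,70]]]'
python3 -m jog '[[[0,0,0,0,0,0,25],[0,0,0,0,0,0,25],[0,0,0,0,0,0,25],[0,0,0,0,0,0,25],[0,0,0,0,0,0,25],[0,0,0,0,0,0,25]]]' 35
python3 -c "
from h import *
st()"
python3 -m jog '[[[0,0,0,-0.5,0,0,25],[0,0,0,-1,0,0,25],[0,0,0,-2,0,0,25],[0,0,0,-2.5,0,0,25],[0,0,0,-2.5,0,0,25],[0,0,0,0,0,0,25],[0,0,0,0,0,0,25]]]'
python3 -c "
from h import *
goto([.4700,-.3222,.07],7.4)
save('wrist','w26')"
```

```text
t: 41.15
ee_pos: [0.4997, -0.0609, -0.0115]
eef_rot: [0.467, 0.531, -0.467, 0.531]
wrist_force: [-0.2, 0.9, -0.0]
width: 0.0599
t: 41.75
ee_pos: [0.4999, -0.0608, -0.0113]
eef_rot: [0.467, 0.531, -0.467, 0.531]
wrist_force: [-1.2, 0.9, 4.9]
width: 0.0366
t 41.75 p [ 0.4999 -0.0608 -0.0113] R [[0.0, 0.992, 0.128], [-0.0, 0.128, -0.992], [-1.0, 0.0, 0.0]] F [-1.2  0.9  4.9] w 0.0366
t: 42.45
ee_pos: [0.4996, -0.0611, 0.0737]
eef_rot: [0.467, 0.531, -0.467, 0.531]
wrist_force: [-0.8, -0.0, -1.5]
width: 0.0369
t 42.45 p [ 0.4996 -0.0611  0.0737] R [[0.001, 0.992, 0.127], [-0.001, 0.127, -0.992], [-1.0, 0.0, 0.001]] F [-0.8 -0.  -1.5] w 0.0369
shift cm [ 0.39 -6.26 25.52]
turn [-0.0013  0.0007 -0.0004]
```

View pics/w26.png

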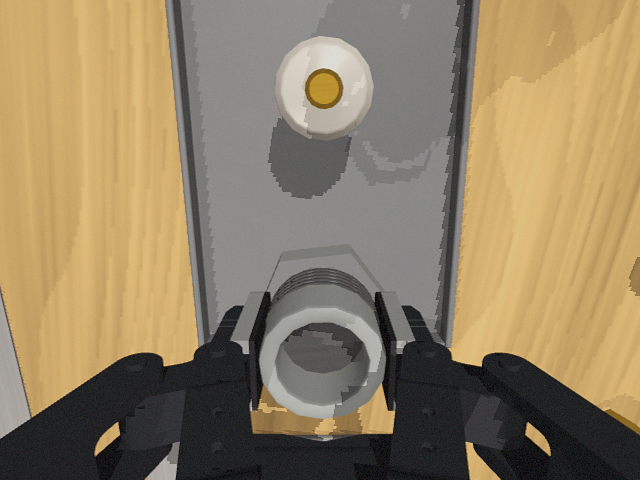

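```bash

python3 -m jog '[[[0,0,0,0,-0.5,2,25],[0,0,0,0,-0.9,3.5,25],[0,0,0,0,-0.9,3.5,25],[0,0,0,0,-0.9,3.5,25],[0,0,0,0,-0.9,3.5,25],[0,0,0,0,-0.9,3.5,25],[0,0,0,0,-0.8,3.5,25],[0,0,0,0,-0.4,2.3,25]]]'
python3 -m jog '[[[0,0,0,0,0,0.3,25],[0,0,0,0,0,0,25],[0,0,0,0,0,0,25],[0,0,0,0,0,0,25],[0,0,0,0,0,0,25],[0,0,0,0,0,0,25]]]'
python3 -c "
from h import *
goto([.4700,-.3222,-.0115],7.4)
save('wrist','w27')"
```

```text
t: 43.3
ee_pos: [0.468, -0.3225, 0.0716]
eef_rot: [0.467, 0.531, -0.468, 0.529]
wrist_force: [0.0, 0.1, -1.9]
width: 0.0369
t: 43.9
ee_pos: [0.4711, -0.322, 0.0736]
eef_rot: [0.467, 0.531, -0.467, 0.531]
wrist_force: [-0.9, -0.4, -2.3]
width: 0.0367
t 43.9 p [ 0.4711 -0.322   0.0736] R [[-0.0, 0.992, 0.129], [-0.0, 0.129, -0.992], [-1.0, -0.0, 0.0]] F [-0.9 -0.4 -2.3] w 0.0367
shift cm [ 8.51 -0.11  0.01]
turn [0.0002 0.0001 0.    ]
```

View pics/w27.png

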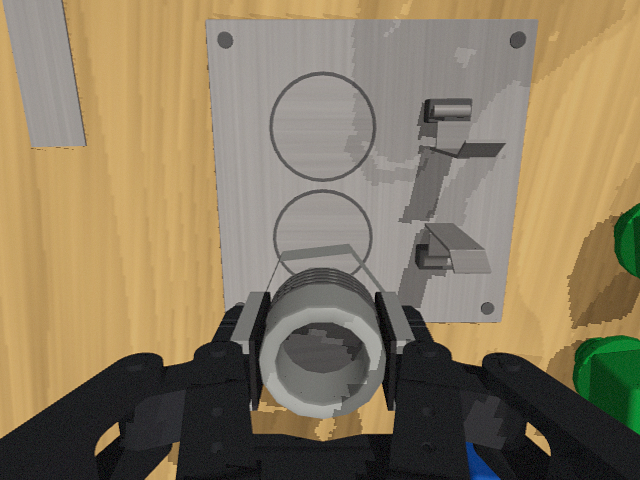

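```bash

python3 -m jog '[[[0,0,0,2,-0.1,0,25],[0,0,0,2.5,0,0,25],[0,0,0,2,0,0,25],[0,0,0,1,0,0,25],[0,0,0,0.5,0,0,25],[0,0,0,0,0,0,25],[0,0,0,0,0,0,25],[0,0,0,0,0,0,25]]]'
python3 -m jog '[[[0,0,0,0.2,0,0,25],[0,0,0,0.1,0,0,25],[0,0,0,0,0,0,25],[0,0,0,0,0,0,25]]]'
python3 -c "
from h import *
goto([.4700,-.3222,-.0115],7.4)"
```

```text
t: 44.75
ee_pos: [0.4708, -0.3233, -0.0054]
eef_rot: [0.467, 0.53, -0.467, 0.532]
wrist_force: [-0.9, 0.6, -1.8]
width: 0.0369
t: 45.15
ee_pos: [0.4699, -0.3228, -0.0095]
eef_rot: [0.467, 0.531, -0.467, 0.531]
wrist_force: [0.2, -0.3, -1.1]
width: 0.0367
t 45.15 p [ 0.4699 -0.3228 -0.0095] R [[-0.0, 0.992, 0.128], [-0.0, 0.128, -0.992], [-1.0, -0.0, 0.0]] F [ 0.2 -0.3 -1.1] w 0.0367
shift cm [ 0.2   0.02 -0.06]
turn [-0.0011  0.0001  0.    ]
```

```bash

python3 -m jog '[[[0,0,0,0.1,0,-0.05,25],[0,0,0,0.05,0,0,25],[0,0,0,0,0,0,25],[0,0,0,0,0,0,25]]]'
python3 -m jog '[[[0,0,0,0.05,0,0,25],[0,0,0,0,0,0,25],[0,0,0,0,0,0,25]]]'
python3 -m jog '[[[0,0,0,0,0,0,70],[0,0,0,0,0,0,70],[0,0,0,0,0,0,70],[0,0,0,0,0,0,70],[0,0,0,-2,0,0,70],[0,0,0,-3,0,0,70],[0,0,0,-3,0,0,70],[0,0,0,-1,0,0,70]]]'
python3 -c "
from h import *
goto([.490,.0190,.075],7.4)
c=save('wrist','w28')
C=cloud(c)
m=(C[...,0]>.43)&(C[...,0]<.51)&(C[...,1]>-.35)&(C[...,1]<-.29)&(C[...,2]>.047)&(C[...,2]<.054); q=C[m]; print(len(q),((q.max(0)+q.min(0))/2).round(4),cv2.minEnclosingCircle(q[:,:2].astype(np.float32)*1000))"
```

```text
t: 45.55
ee_pos: [0.4698, -0.3223, -0.011]
eef_rot: [0.467, 0.531, -0.467, 0.531]
wrist_force: [-0.5, -0.5, -1.5]
width: 0.0367
t: 45.85
ee_pos: [0.4699, -0.3224, -0.0112]
eef_rot: [0.467, 0.531, -0.467, 0.531]
wrist_force: [-1.3, 0.8, 1.7]
width: 0.0368
t: 46.65
ee_pos: [0.4724, -0.3232, 0.0817]
eef_rot: [0.467, 0.529, -0.467, 0.533]
wrist_force: [0.3, -0.4, 0.6]
width: 0.06
t 46.65 p [ 0.4724 -0.3232  0.0817] R [[0.005, 0.992, 0.128], [-0.003, 0.128, -0.992], [-1.0, 0.005, 0.004]] F [ 0.3 -0.4  0.6] w 0.06
shift cm [  0.57   6.12 -33.72]
turn [-0.0009  0.0039 -0.005 ]
2152 [ 0.4702 -0.322   0.0493] ((470.22747802734375, -322.1202697753906), 18.954500198364258)
```

View pics/w28.png

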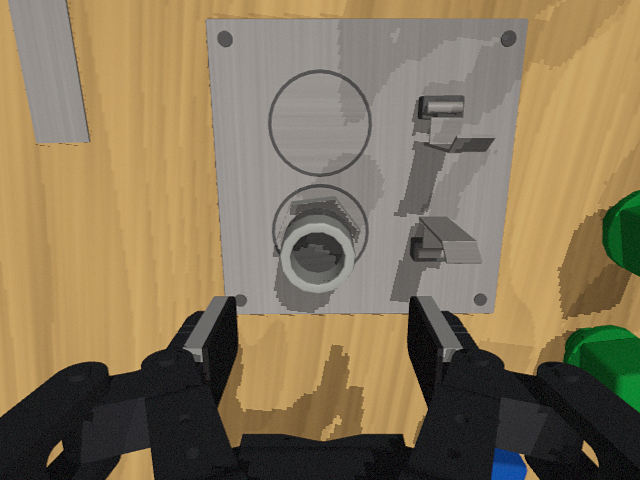

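The bushing is back on its ring, at (0.4702, −0.322) against (0.4700, −0.322) at the start. Now the knob.

```bash

python3 -m jog '[[[0,0,0,0,0.7,-3.7,70],[0,0,0,0,0.7,-3.7,70],[0,0,0,0,0.7,-3.7,70],[0,0,0,0,0.7,-3.7,70],[0,0,0,0,0.7,-3.7,70],[0,0,0,0,0.7,-3.7,70],[0,0,0,0,0.7,-3.7,70],[0,0,0,0,0.7,-3.7,70]]]'
python3 -m jog '[[[0,0,0,0,0.5,-3,70],[0,0,0,0,0,-1,70],[0,0,0,0,0,0,70],[0,0,0,0,0,0,70],[0,0,0,0,0,0,70],[0,0,0,0,0,0,70],[0,0,0,0,0,0,70]]]'
python3 -c "
from h import *
c=save('wrist','w29')
C=cloud(c)
m=(C[...,0]>.45)&(C[...,0]<.53)&(C[...,1]>-.02)&(C[...,1]<.06)&(C[...,2]>.043)&(C[...,2]<.064); q=C[m]; print(len(q),((q.max(0)+q.min(0))/2).round(4),cv2.minEnclosingCircle(q[:,:2].astype(np.float32)*1000))
goto([.490,.019,-.008],7.4)"
```

```text
t: 47.5
ee_pos: [0.4868, -0.0201, 0.0774]
eef_rot: [0.467, 0.531, -0.467, 0.531]
wrist_force: [0.6, 0.3, 0.4]
width: 0.0598
t: 48.2
ee_pos: [0.4875, 0.0176, 0.0784]
eef_rot: [0.467, 0.53, -0.468, 0.531]
wrist_force: [0.6, -0.1, 0.3]
width: 0.0598
5452 [0.4902 0.0187 0.0519] ((490.09222412109375, 18.613967895507812), 21.662431716918945)
t 48.25 p [0.4875 0.0178 0.0784] R [[-0.0, 0.992, 0.126], [-0.0, 0.126, -0.992], [-1.0, -0.0, 0.0]] F [-0.1  0.2 -0.1] w 0.0596
shift cm [ 8.64  0.27 -0.09]
turn [-0.0026  0.0004  0.0001]
```

View pics/w29.png

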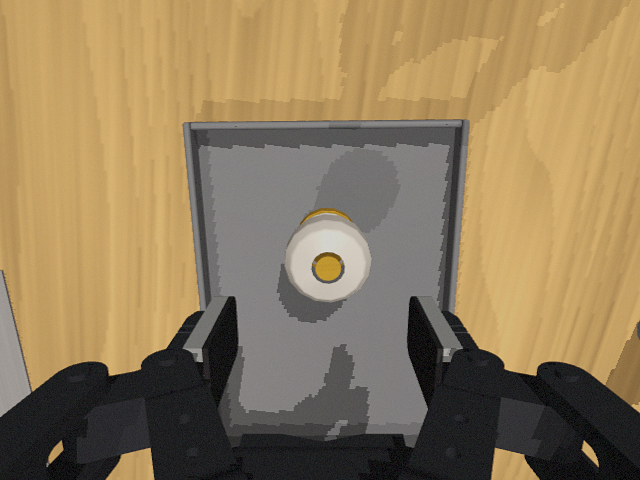

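```bash

python3 -m jog '[[[0,0,0,2,0.2,0,70],[0,0,0,2.5,0,0,70],[0,0,0,2.5,0,0,70],[0,0,0,1,0,0,70],[0,0,0,0,0,0,70],[0,0,0,0,0,0,70],[0,0,0,0,0,0,70],[0,0,0,0,0,0,70]]]'
python3 -c "
from h import *
goto([.4902,.0187,-.008],7.4)
"
```

```text
t: 49.05
ee_pos: [0.4904, 0.019, -0.0005]
eef_rot: [0.467, 0.53, -0.467, 0.532]
wrist_force: [0.3, -1.6, -0.1]
width: 0.0598
t 49.05 p [ 0.4904  0.019  -0.0005] R [[0.002, 0.992, 0.128], [-0.0, 0.128, -0.992], [-1.0, 0.002, 0.001]] F [ 0.3 -1.6 -0.1] w 0.0598
shift cm [ 0.75 -0.03  0.02]
turn [-0.0013  0.0005 -0.0021]
```

```bash

python3 -m jog '[[[0,0,0,0.6,0,0,70],[0,0,0,0,0,0,70],[0,0,0,0,0,0,70],[0,0,0,0,0,0,70],[0,0,0,0,0,0,70]]]'
python3 -m jog '[[[0,0,0,0,0,0,30],[0,0,0,0,0,0,30],[0,0,0,0,0,0,30],[0,0,0,0,0,0,30],[0,0,0,0,0,0,30]]]' 30
python3 -m jog '[[[0,0,0,-0.5,0,0,30],[0,0,0,-1,0,0,30],[0,0,0,-2,0,0,30],[0,0,0,-2.5,0,0,30],[0,0,0,-2.5,0,0,30],[0,0,0,0,0,0,30],[0,0,0,0,0,0,30]]]'
python3 -c "
from h import *
goto([.4626,-.2589,.08],7.4)
save('wrist','w30')"
```

```text
t: 49.55
ee_pos: [0.4895, 0.019, -0.0075]
eef_rot: [0.467, 0.531, -0.467, 0.531]
wrist_force: [-0.2, 0.7, 0.3]
width: 0.0599
t: 50.05
ee_pos: [0.4896, 0.019, -0.0073]
eef_rot: [0.467, 0.531, -0.467, 0.531]
wrist_force: [-0.6, -1.1, 4.2]
width: 0.0414
t: 50.75
ee_pos: [0.4894, 0.0187, 0.0778]
eef_rot: [0.467, 0.531, -0.467, 0.531]
wrist_force: [0.1, 0.1, -2.1]
width: 0.0411
t 50.75 p [0.4894 0.0187 0.0778] R [[0.001, 0.992, 0.127], [-0.001, 0.127, -0.992], [-1.0, 0.001, 0.001]] F [ 0.1  0.1 -2.1] w 0.0411
shift cm [-0.21 -6.19 27.19]
turn [-0.0014  0.0006 -0.0007]
```

View pics/w30.png

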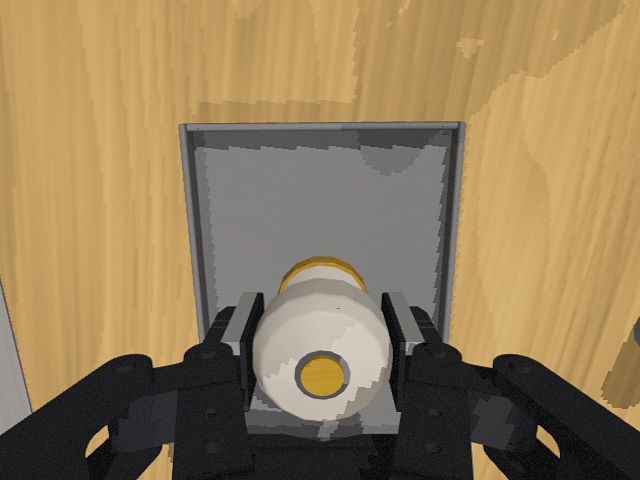

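```bash

python3 -m jog '[[[0,0,0,0,-0.5,2,30],[0,0,0,0,-0.85,3.6,30],[0,0,0,0,-0.85,3.6,30],[0,0,0,0,-0.85,3.6,30],[0,0,0,0,-0.85,3.6,30],[0,0,0,0,-0.85,3.6,30],[0,0,0,0,-0.85,3.6,30],[0,0,0,0,-0.5,2.4,30]]]'
python3 -m jog '[[[0,0,0,0,-0.1,1.1,30],[0,0,0,0,0,0,30],[0,0,0,0,0,0,30],[0,0,0,0,0,0,30],[0,0,0,0,0,0,30],[0,0,0,0,0,0,30]]]'
python3 -c "
from h import *
goto([.4624,-.2589,-.0075],7.4)
save('wrist','w31')"
```

```text
t: 51.6
ee_pos: [0.4598, -0.2495, 0.0758]
eef_rot: [0.467, 0.531, -0.468, 0.529]
wrist_force: [-0.3, 0.4, -1.3]
width: 0.0418
t: 52.2
ee_pos: [0.4628, -0.2567, 0.0776]
eef_rot: [0.467, 0.531, -0.467, 0.531]
wrist_force: [0.0, 0.1, -2.4]
width: 0.0411
t 52.2 p [ 0.4628 -0.2567  0.0776] R [[0.0, 0.992, 0.129], [-0.0, 0.129, -0.992], [-1.0, 0.0, 0.0]] F [ 0.   0.1 -2.4] w 0.0411
shift cm [ 8.51 -0.07  0.21]
turn [ 0.0006  0.     -0.0001]
```

View pics/w31.png

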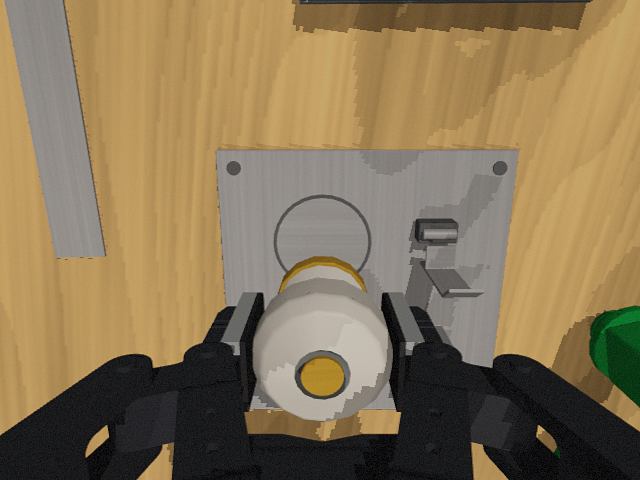

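```bash

python3 -m jog '[[[0,0,0,2,-0.1,0.1,30],[0,0,0,2.5,0,0,30],[0,0,0,2,0,0,30],[0,0,0,1,0,0,30],[0,0,0,0.4,0,0,30],[0,0,0,0,0,0,30],[0,0,0,0,0,0,30],[0,0,0,0,0,0,30]]]'
python3 -m jog '[[[0,0,0,0.2,0,0,30],[0,0,0,0.1,0,0,30],[0,0,0,0,0,0,30],[0,0,0,0,0,0,30]]]'
python3 -c "
from h import *
goto([.4624,-.2589,-.0075],7.4)"
```

```text
t: 53.05
ee_pos: [0.4625, -0.2593, -0.0005]
eef_rot: [0.467, 0.53, -0.467, 0.532]
wrist_force: [0.3, -0.3, -1.3]
width: 0.0415
t: 53.45
ee_pos: [0.4616, -0.2589, -0.0045]
eef_rot: [0.467, 0.531, -0.467, 0.531]
wrist_force: [0.7, 0.8, -2.8]
width: 0.0412
t 53.45 p [ 0.4616 -0.2589 -0.0045] R [[-0.0, 0.992, 0.128], [-0.0, 0.128, -0.992], [-1.0, -0.0, 0.0]] F [ 0.7  0.8 -2.8] w 0.0412
shift cm [0.3  0.07 0.01]
turn [-0.0011  0.0001  0.    ]
```

```bash

python3 -m jog '[[[0,0,0,0.1,0.05,0,30],[0,0,0,0.1,0,0,30],[0,0,0,0,0,0,30],[0,0,0,0,0,0,30]]]'
python3 -m jog '[[[0,0,0,0.05,0,0,30],[0,0,0,0,0,0,30],[0,0,0,0,0,0,30]]]'
```

```text
t: 53.85
ee_pos: [0.4621, -0.2588, -0.0066]
eef_rot: [0.467, 0.531, -0.467, 0.531]
wrist_force: [1.0, 0.7, -2.0]
width: 0.0412
t: 54.15
ee_pos: [0.4622, -0.2588, -0.007]
eef_rot: [0.467, 0.531, -0.467, 0.531]
wrist_force: [0.2, 0.2, -2.3]
width: 0.0415
```

```bash

python3 -m jog '[[[0,0,0,0.05,0,0,30],[0,0,0,0,0,0,30],[0,0,0,0,0,0,30]]]'
python3 -m jog '[[[0,0,0,0,0,0,70],[0,0,0,0,0,0,70],[0,0,0,0,0,0,70],[0,0,0,0,0,0,70],[0,0,0,-2,0,0,70],[0,0,0,-3,0,0,70],[0,0,0,-3,0,0,70],[0,0,0,-3,0,0,70]]]'
python3 -m jog '[[[0,0,0,-3,0,0,70],[0,0,0,0,0,3,70],[0,0,0,0,0,0,70],[0,0,0,0,0,0,70],[0,0,0,0,0,0,70],[0,0,0,0,0,0,70]]]'
python3 -c "
from h import *
st()
c=save('wrist','w32');save('scene','s32')
C=cloud(c)
def f(x0,x1,y0,y1,z0,z1):
    m=(C[...,0]>x0)&(C[...,0]<x1)&(C[...,1]>y0)&(C[...,1]<y1)&(C[...,2]>z0)&(C[...,2]<z1); q=C[m]; print(len(q),((q.max(0)+q.min(0))/2).round(4),cv2.minEnclosingCircle(q[:,:2].astype(np.float32)*1000))
f(.42,.5,-.29,-.22,.045,.08); f(.43,.51,-.35,-.295,.047,.08)"
```

```text
t: 54.45
ee_pos: [0.4623, -0.2589, -0.0073]
eef_rot: [0.467, 0.531, -0.467, 0.531]
wrist_force: [-0.3, 1.0, 1.7]
width: 0.0415
t: 55.25
ee_pos: [0.462, -0.2586, 0.1035]
eef_rot: [0.467, 0.531, -0.467, 0.531]
wrist_force: [-0.8, 0.0, 0.7]
width: 0.0594
t: 55.85
ee_pos: [0.4658, -0.2874, 0.132]
eef_rot: [0.467, 0.532, -0.467, 0.531]
wrist_force: [0.2, -0.1, -0.6]
width: 0.0601
t 55.85 p [ 0.4658 -0.2874  0.132 ] R [[-0.001, 0.992, 0.129], [0.001, 0.129, -0.992], [-1.0, -0.001, -0.001]] F [ 0.2 -0.1 -0.6] w 0.0601
3778 [ 0.4627 -0.2589  0.0528] ((462.762939453125, -258.83477783203125), 21.381961822509766)
1324 [ 0.4702 -0.3217  0.0493] ((470.1200866699219, -321.812744140625), 19.047380447387695)
```

View pics/s32.png

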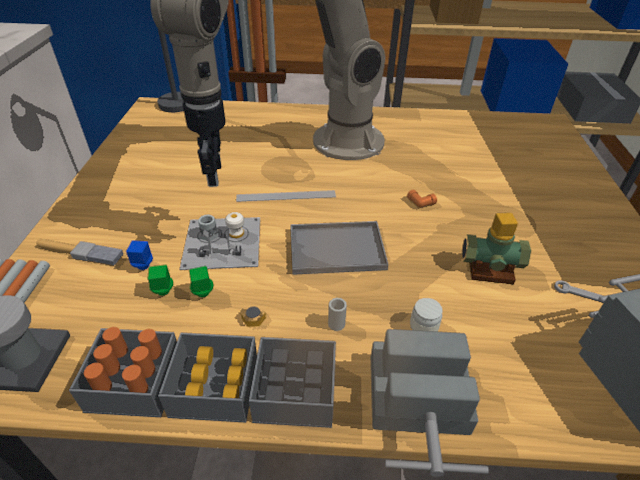

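View pics/w32.png

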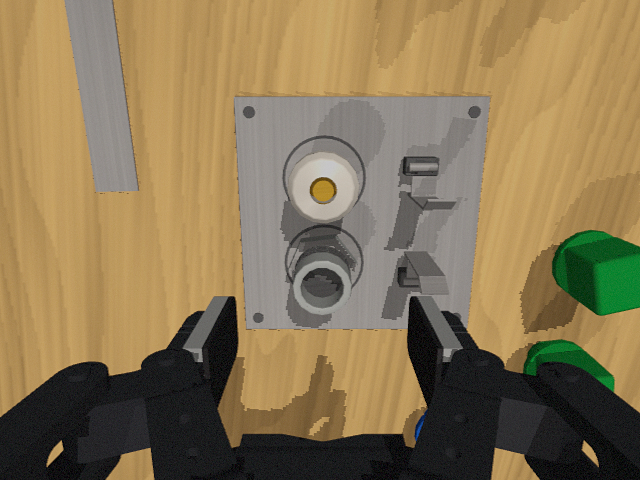

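All three are in place: plug on the valve at scene (502,228), knob and bushing upright on their rings, bystanders unmoved. The gripper is clear, so I'm handing in.

```bash
python3 -c "
from rig import arm
arm.sign_off()"
```

```text
the job is handed in; nothing more can be done
```

I finished the job in the required order and handed it in at about 56 s of simulated time. The hand-in gives no verdict, so the results below are from my own last checks.

- **Tray:** I moved the knob and then the bushing upright into the side tray. The wrist picture showed both standing there before I touched the plug.
- **Plug:** I drew it straight up and seated it in the valve port. Its collar met the rim at the expected height. After release its top was at z = 0.140 m and its centre within about 1 mm of the port axis. I did not measure it again after that, but the final scene picture still shows it seated.
- **Bushing and knob:** They stand upright on their rings. The bushing measures (0.4702, −0.3217) against (0.4700, −0.3222) at the start, and the knob (0.4627, −0.2589) against (0.4626, −0.2589).
- **Bystanders:** The nipple, nut and tin look unmoved in the final scene picture; I did not measure their positions.

One thing disagreed with the description: the shut fingertips end 28.7 mm behind the reported TCP, not at it. I found this from the pictures and confirmed it by touching bare bench, where my steps pressed with up to about 59 N at the wrist. I corrected every grasp and release height for it.

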